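# Repack the cleaner's caddy for the washroom round

## Task

The carry caddy still holds the dish soap and the concentrate from the kitchen round, while the toilet cleaner and the spray can stand in the steel bench rack. Exchange them, so that the caddy holds the toilet cleaner and the spray can and the rack holds the dish soap and the concentrate, each bottle upright and fully down in the opening of its shape (round ones in the round opening, flat ones in the oblong one). Do not tip any bottle over, and leave the dosing cup and the brush where they are.

Things in the scene. Friction and masses are not known exactly. Their poses are not given: they have to be found in the camera images.
- caddy: Fixed grey plastic carry caddy, 200 x 130 mm (147 at the lugs), with a black arched handle across its middle (along y at x 0, top at 124 mm). Deck 56 mm high; round opening, 76 mm wide, centred at x -48.5 mm, y 0; oblong one, 69 (x) x 110 mm (y), at x +48.5 mm, y 0; floor inside 6 mm above the table. Origin: centre of underside; x along the long side, to the oblong opening, away from the robot.
- bench_rack: Fixed sheet steel rack without handle, 200 x 130 mm: base plate, upper plate, four posts 62 mm high. Deck 56 mm high; round opening, 76 mm wide, centred at x -48.5 mm, y 0; oblong one, 69 (x) x 110 mm (y), at x +48.5 mm, y 0; floor inside 6 mm above the table. Origin: centre of underside; x along the long side, to the oblong opening, away from the robot.
- drip_tray: Empty low tray of white plastic, 124 mm square, rim 12 mm high, floor 4 mm above the table, fixed to the table; free for setting a bottle down meanwhile. Origin: centre of the underside; z up.
- concentrate: Round white bottle with a blue screw cap, 56 mm diameter, 190 mm high, 0.3 to 0.5 kg; stands in the caddy's round opening at the start. The cap is 34 mm in diameter and covers heights 154 to 190 mm; the body is 56 mm in diameter up to about 130 mm. Origin: centre of the underside; z up through the cap.
- soap: Flat, waisted bottle of dish soap, 46 mm (x) by 82 mm (y) at the body, 219 mm high, 0.2 to 0.3 kg; stands in the caddy's oblong opening at the start. Round neck and cap, 34 mm in diameter, at heights 188 to 203 mm, with a 19 mm nozzle up to 219 mm. Origin: centre of the underside; z up; y along the wide side.
- spray_can: Round aerosol can, 59 mm diameter, 198 mm high, 0.2 to 0.3 kg; stands in the rack's round opening at the start. Straight body up to 153 mm, then a shoulder narrowing to 32 mm at 184 mm, then a 16 mm button. Origin: centre of the underside; z up.
- toilet_cleaner: Flat bottle of toilet cleaner with a bent neck, 52 mm (x) by 88 mm (y, from -47 to +41 mm) at the body, 263 mm high, 0.2 to 0.3 kg; in the rack's oblong opening at the start. The body narrows upward to a neck 30 to 34 mm thick along x at heights 210 to 240 mm (y -10 to +25 mm); the cap leans to y = +50 mm. Centre of mass near y = -3 mm. Origin: on the underside; z up; y along the wide side.
- cup: Bystander: white dosing cup, 65 mm across, 68 mm high, upright and loose. Origin: centre of the underside.
- brush: Bystander: wooden scrubbing brush, 154 x 61 x 46 mm, loose. Origin: centre of the underside.

How it is judged:
By the outcome, as a careful person would: the job done as asked, in the order asked, and still so for the second after the job is handed in, with the robot touching nothing.
It also fails if it takes over 120 s, if anything falls off the work surface, if the arm or the gripper's body presses on something with over 40 N, if the wrist force passes 120 N, or if a joint passes its speed limit or range.

## Robot

A 6-joint arm with a two-finger parallel gripper is mounted at the origin on a cart in front of the work surface, level with it; the furniture and walls round the work are solid. World frame = base frame: x ahead of the robot, y to its left, z up, the work surface at z = 0. Lengths are in mm, angles in rad, forces in N, time in s.
With the tool pointing down it reaches from about 275 to 1000 mm from the base axis. Payload 8.4 kg.
Tool frame: the origin (TCP) lies on the centre line of the jaws, within the pads' length; the fingertips stand 17 mm ahead of it and the grasp point (between the pads) lies 2 mm behind it; z points along the fingers, y is the line along which they close (so a half turn about z gives the same grasp; the last joint's range is limited). The gripper opens to 85 mm and grips with 20 to 120 N. Pads are 22 mm wide; open, the fingers measure 114 mm over their backs; the gripper's body (76 mm by 85 mm) begins 54 mm behind the grasp point. The pads swing forward as they close: fully open they stand 13 mm farther back than shut.
Start: joints at [1.174, 0.353, 1.633, -0, 1.155, -0.002], TCP at [240.388, 576.924, 226.781] pointing down, gripper open.
Joint ranges: [-2.63, 2.63], [-0.92, 2.1], [0.06, 2.66], [-1.3, 4.44], [0, 2.69], [-3.02, 3.02]. Speed limits (rad/s): [2.22, 2.22, 2.79, 3.14, 3.14, 3.14].

## Interface

Orientations are given as [roll, pitch, yaw] about the fixed x, y, z axes, in that order (R = Rz(yaw) Ry(pitch) Rx(roll)).
In Python, from rig import r, eyes gives the robot as it stands. The module is installed in compiled form; this text tells all that it offers.
- The arm moves only by the shell command python3 -m inch 'ROWS' [FORCE]. ROWS is JSON, a list of rows, each a list of 7 numbers: the shift along the tool's x, y, z in m, then the turn, a rotation vector about the tool's x, y, z in degrees, then the closure, from -1 (fully open) to 1 (shut). In form: [[x, y, z, rx, ry, rz, gripper], ...]. A call has 1 to 8 rows; each row shifts and turns the commanded pose from where the row before left it, along the tool's axes as they then stand; what a row does not reach is not made up. A row lasts 1/10 s, in which the tool goes at most 50 mm and 8.59 degrees, less where a joint would pass 70% of its speed; a pose out of reach is approached as far as the arm can. A call with a gripper value outside its range is refused whole. The fingers move at their own pace and stop on an object; FORCE is the grip in N (left out, the last holds). Time passes only in rows, so rows that do not move let the fingers close. It gives the time, the measured TCP pose, the force, the opening and the grip force at its end, in the units of the state.
- r.sense(): the state, without advancing time (a new reading comes with each control period).
- eyes.grab_frame(name): name is "scene" or "top"; returns a dict with "img" (480x640x3 uint8, blue, green, red), "fx", "fy", "cx", "cy" (pixels), "D" ([k1, k2, p1, p2, k3] as OpenCV has them; the pictures are not rectified), "R" (3x3) and "t" (3): a world point X has camera coordinates R X + t. Camera axes: x right, y down, z forward; pixel columns grow to the right and rows downward; lengths in mm; the calibration is good to about 2 mm. A picture is of the moment at which its call begins. There is no depth.
- r.sign_off(): hands the job in; it is judged then, once.
The state is a dict: "clock": time; "qpos": joint angles; "qvel": joint speeds; "joint_efforts": joint torques, N m; "eef_pos": TCP position; "tcp_rot": TCP orientation; "contact_force": force on the tool from outside, world axes, zero at the start; "wrist_torque": the same for the moment, N m; "opening": opening from 0.0 (shut) to 1.0 (fully open); "grasp_force": force on a finger pad.
Only numpy, scipy, OpenCV 4.12 (cv2) and the standard library are available. Lean on these libraries where they do the work, as an engineer would, in place of code of your own. Each camera call takes 0.05 s, during which the arm holds its last target. There are 200 camera calls.

## Working session

There is one attempt and no reset: what is moved stays moved. The work goes in short steps, Python scripts to look and compute and a shell command to move; the robot and the scene stay as the last step left them, time stands still between calls to the robot, and variables do not carry over. Pictures are saved under pics/ and viewed, at most 14 in all, crops included, and the job is handed in when it is done.

```bash
mkdir -p pics
python3 - <<'E'
from rig import r, eyes
import cv2
print({k:v for k,v in r.sense().items()})
for n in("scene","top"):
    f=eyes.grab_frame(n); cv2.imwrite(f"pics/{n}0.png",f["img"])
    print(n,f["fx"],f["fy"],f["cx"],f["cy"],f["D"],f["R"],f["t"])
E
```

```text
{'clock': 0.0, 'qpos': array([ 1.17359058e+00,  3.53633214e-01,  1.63415222e+00, -6.77139740e-06,
        1.15520700e+00, -2.39353015e-03]), 'qvel': array([-0.00069078,  0.00134648, -0.0010177 , -0.00014211,  0.0019152 ,
        0.00154986]), 'joint_efforts': array([ 1.96619312e-04, -6.05230665e+01, -3.42079496e+01,  3.13501105e-04,
        8.76655744e-03,  5.91375780e-06]), 'eef_pos': array([240.20365587, 576.46251634, 226.06327923]), 'tcp_rot': array([-3.14019286e+00,  2.84072925e-06,  2.74678317e+00]), 'contact_force': array([ 0.17671332, -0.56344049, -0.49262659]), 'wrist_torque': array([-0.02306886,  0.01531951,  0.02659515]), 'grasp_force': 0.0, 'opening': 1.0013361095676616}
scene 493.3312264796146 493.3312264796146 314.32125353951966 237.42457114754504 [0.00820141 0.         0.         0.         0.        ] [[ 0.91731843 -0.39774864  0.01797021]
 [-0.15754679 -0.40405643 -0.9010646 ]
 [ 0.36565819  0.82373201 -0.43331243]] [-526.65616178  104.78050013  876.46106137]
top 447.2669935168998 447.2669935168998 324.65769201268427 242.0428075154858 [-0.01301631  0.          0.          0.          0.        ] [[ 0.49811141 -0.86710707 -0.00321708]
 [-0.82864221 -0.47491579 -0.29632259]
 [ 0.25541557  0.15026747 -0.9550825 ]] [-339.86468659  426.01850956  756.92691082]
```

View pics/scene0.png

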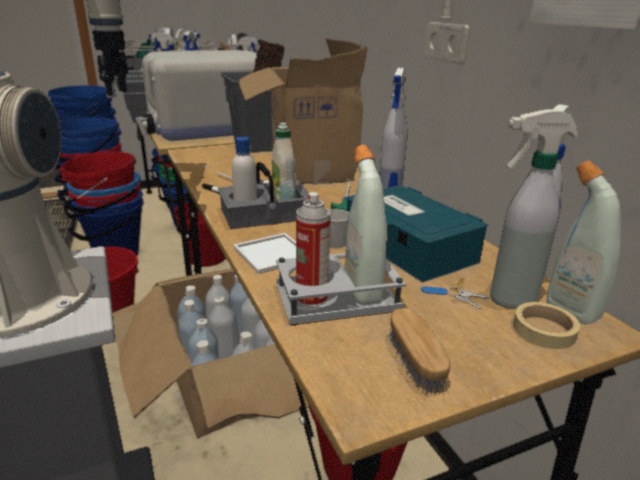

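View pics/top0.png

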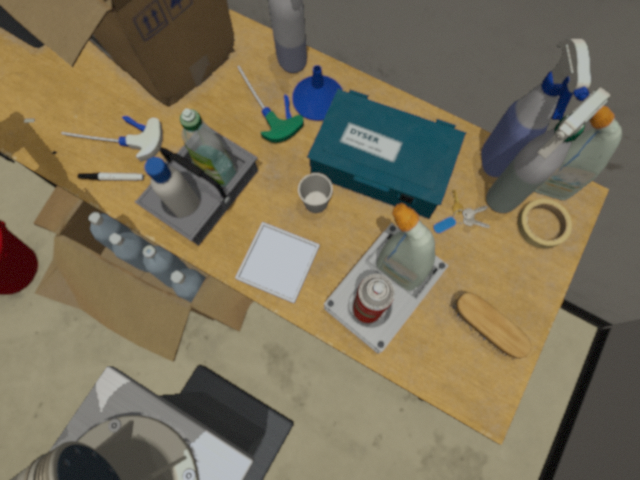

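The scene view shows the caddy with the concentrate (cap at 242,147) and soap (cap at 283,130), and the rack with the can (313,200) and cleaner (cap at 363,152). In the top view the concentrate cap is at (157,168), the soap cap at (189,118), the can button at (377,283), the cleaner cap at (405,217), the tray at (278,262), the cup at (315,192) and the brush at (495,322). Next I'll take coarse rays and enlarged crops.

```bash
cat > h.py <<'E'
import numpy as np, cv2
def ray(f,uv):
    K=np.array([[f["fx"],0,f["cx"]],[0,f["fy"],f["cy"]],[0,0,1.]])
    p=cv2.undistortPoints(np.array([[uv]],float),K,np.array(f["D"]))[0,0]
    R=np.array(f["R"]);d=R.T@np.array([p[0],p[1],1]);c=-R.T@np.array(f["t"])
    return c,d/np.linalg.norm(d)
def plane(f,uv,z):
    c,d=ray(f,uv); return c+d*(z-c[2])/d[2]
def tri(f,u,g,v):
    c1,d1=ray(f,u);c2,d2=ray(g,v)
    s=np.linalg.lstsq(np.c_[d1,-d2],c2-c1,rcond=None)[0]
    a,b=c1+s[0]*d1,c2+s[1]*d2
    return (a+b)/2,np.linalg.norm(a-b)
def proj(f,X):
    K=np.array([[f["fx"],0,f["cx"]],[0,f["fy"],f["cy"]],[0,0,1.]])
    return cv2.projectPoints(np.array(X,float).reshape(-1,3),cv2.Rodrigues(np.array(f["R"]))[0],np.array(f["t"],float),K,np.array(f["D"]))[0][:,0]
E
python3 - <<'E'
from h import *
from rig import eyes
np.set_printoptions(precision=1,suppress=True)
S=eyes.grab_frame("scene");T=eyes.grab_frame("top")
for n,a,b in [("conc cap",(242,147),(157,168)),("soap cap",(283,130),(189,118)),("can",(316,198),(377,283)),("cleaner cap",(363,152),(405,217))]:
    print(n,*tri(S,a,T,b))
c=lambda f,x,y,w,h,s:cv2.resize(f["img"][y:y+h,x:x+w],None,fx=s,fy=s,interpolation=cv2.INTER_CUBIC)
a=c(T,130,95,135,150,4)  # 540x600
b=c(T,310,190,145,170,3.5)
cv2.imwrite("pics/c1.png",a);cv2.imwrite("pics/c2.png",b)
cv2.imwrite("pics/c3.png",c(S,195,115,230,210,2.8))
for u in [(267,224),(319,242),(289,301),(237,268)]: print("tray",plane(T,u,12))
print("cup",plane(T,(315,182),68)); print(plane(T,(495,322),46))
E
```

```text
conc cap [480.2 208.5 172.7] 4.7797888519641685
soap cap [574.5 194.7 208. ] 0.020602199320148503
can [ 486.5 -202.3  193.5] 1.7924096298737378
cleaner cap [ 573.8 -192.7  259.2] 1.2027436774556903
tray [528.2  43.3  12. ]
tray [547.1 -64.9  12. ]
tray [418.5 -74.2  12. ]
tray [423.3  45.8  12. ]
cup [632.3  -7.7  68. ]
[ 565.  -417.3   46. ]
```

View pics/c1.png

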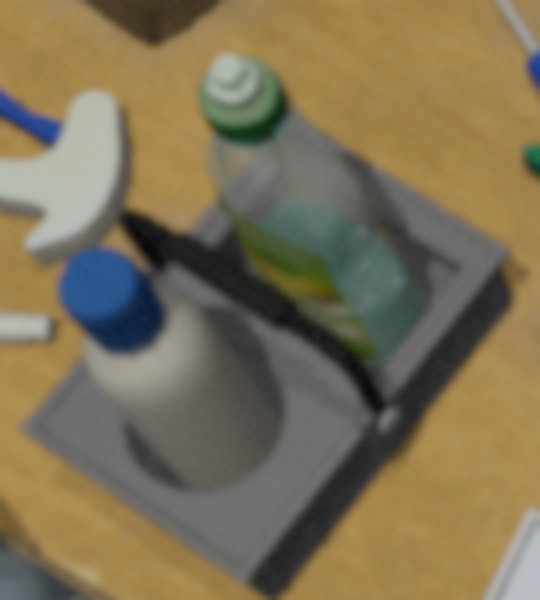

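View pics/c2.png

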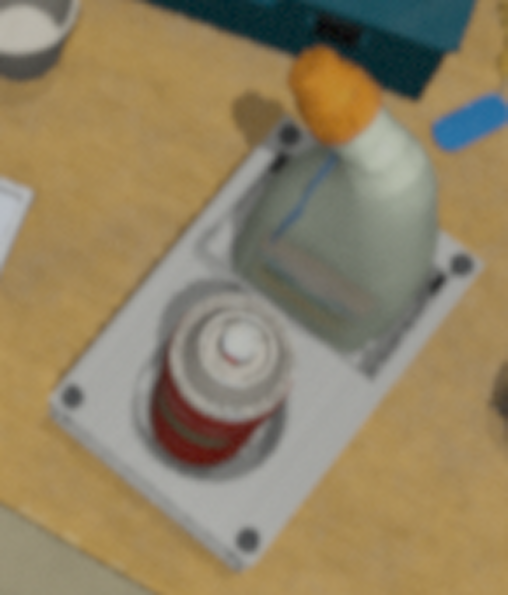

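View pics/c3.png

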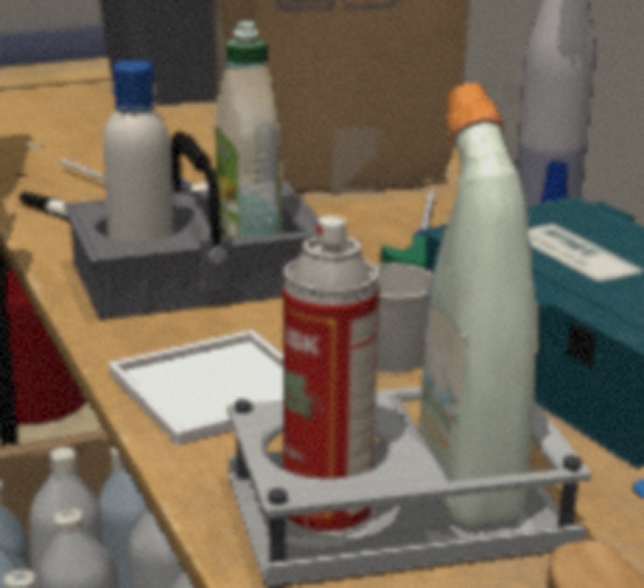

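In c1 the caddy deck corners are at (25,425), (250,580) and (510,245), with the caps at (112,295) for the concentrate and (240,95) for the soap. In c2 the rack's post heads are at (72,397), (248,540), (461,264) and (289,133). In c3 the same heads are at (243,407), (277,496) and (571,464), and all four bottles stand upright. Next I'll measure precisely with masks and both views.

```bash
cat > m.py <<'E'
from h import *
from rig import eyes
np.set_printoptions(precision=1,suppress=True)
S=eyes.grab_frame("scene");T=eyes.grab_frame("top")
def o(p,off,s): return ((p[0]+.5)/s-.5+off[0],(p[1]+.5)/s-.5+off[1])
t1=lambda p:o(p,(130,95),4); t2=lambda p:o(p,(310,190),3.5); s3=lambda p:o(p,(195,115),2.8)
print("rack heads tri")
P=[]
for a,b in [((72,397),(243,407)),((248,540),(277,496)),((461,264),(571,464))]: print(*tri(T,t2(a),S,s3(b)))
H=np.array([plane(T,t2(a),62) for a in [(72,397),(248,540),(461,264),(289,133)]]);print(H, H.mean(0), [np.linalg.norm(H[i]-H[i-1]) for i in range(4)])
d=(H[2]+H[3]-H[0]-H[1]);print("rack yaw deg",np.degrees(np.arctan2(d[1],d[0])))
print("caddy corner tri");
for a,b in [((25,425),(72,205)),((250,580),(97,262)),((510,245),(322,235))]: print(*tri(T,t1(a),S,s3(b)))
C=np.array([plane(T,t1(a),56) for a in [(25,425),(250,580),(510,245)]]);print(C,np.linalg.norm(C[0]-C[1]),np.linalg.norm(C[2]-C[1]))
e=C[2]-C[1];print("caddy yaw",np.degrees(np.arctan2(e[1],e[0])),"edge",np.degrees(np.arctan2(C[0,1]-C[1,1],C[0,0]-C[1,0])),"centre",(C[0]+C[2])/2)
def blob(f,lo,hi,box):
    x,y,w,h=box;i=cv2.cvtColor(f["img"][y:y+h,x:x+w],cv2.COLOR_BGR2HSV)
    m=cv2.inRange(i,lo,hi);n,l,st,c=cv2.connectedComponentsWithStats(m);k=1+st[1:,4].argmax()
    return c[k]+[x,y],st[k],cv2.findContours((l==k).astype(np.uint8),0,2)[0][0]+[[x,y]]
for n,lo,hi,bs,bt in [("blue",(100,100,40),(125,255,255),(220,120,45,40),(135,145,45,45)),("orange",(5,120,100),(20,255,255),(345,135,45,45),(385,195,45,40)),("green",(45,60,20),(90,255,255),(265,110,40,35),(170,95,40,45))]:
    a=blob(S,lo,hi,bs);b=blob(T,lo,hi,bt);print(n,a[0],a[1],b[0],b[1],*tri(S,a[0],T,b[0]))
c,st,cn=blob(T,(0,0,175),(180,40,255),(225,215,105,95));q=cv2.boxPoints(cv2.minAreaRect(cn));print("tray",st);Q=np.array([plane(T,u,10) for u in q]);print(Q,Q.mean(0))
print("can button tri",*tri(S,s3((331,224)),T,t2((240,338))))
print("soap nozzle",*tri(S,s3((246,30)),T,t1((232,72))))
E
python3 m.py
```

```text
rack heads tri
[ 445.7 -146.6   58.9] 2.1030632990979568
[ 426.8 -256.8   59.8] 2.8954671262885983
[ 605.9 -287.2   58.9] 3.3870933703963026
[[ 446.2 -147.2   62. ]
 [ 427.9 -257.1   62. ]
 [ 606.4 -287.6   62. ]
 [ 625.9 -177.4   62. ]] [ 526.6 -217.3   62. ] [np.float64(182.20815724400197), np.float64(111.4764139760387), np.float64(181.12482596686326), np.float64(111.89088600571947)]
rack yaw deg -9.62200587175159
caddy corner tri
[433.8 273.6  55.4] 2.4301649410539863
[422.  135.3  55.2] 0.5760794792139816
[621.8 124.   56.8] 13.50130850785049
[[432.5 273.5  56. ]
 [422.2 134.9  56. ]
 [629.  123.   56. ]] 139.02982099372113 207.09634699362024
caddy yaw -3.299809479455341 edge 85.74623462609784 centre [530.8 198.2  56. ]
blue [242.2 144. ] [ 15  16  15  18 225] [157.3 169.3] [ 10  12  25  25 436] [477.7 200.8 181.9] 2.205369475212374
orange [361.7 152.8] [  9  10  20  19 246] [402.2 217. ] [  0   8  35  28 609] [ 573.  -189.4  257. ] 0.714880595358684
green [282.5 133.8] [11 20 14  8 97] [193.5 124.2] [ 12  18  19  18 149] [570.4 185.5 201.7] 1.060170701512237
tray [  15   12   77   74 3361]
[[408.7  32.2  10. ]
 [523.5  52.2  10. ]
 [535.5 -66.   10. ]
 [422.1 -81.5  10. ]] [472.4 -15.8  10. ]
can button tri [ 480.3 -205.9  201.5] 3.6299781431837093
soap nozzle [575.7 196.  218.7] 3.488621319221163
```

Rack centre is (527,-217) with yaw -9.6° (post spacing 181 x 112, head height about 60), and caddy centre is (531,198) with yaw -3.8°. That fits the bottles at (478,201), (576,196), (480,-206) and (573,-189), and the heights check. The tray is at (472,-16). I'll start moving: raise and turn the tool to yaw 180.

```bash
cat > go.py <<'E'
import sys,numpy as np
from rig import r
from scipy.spatial.transform import Rotation as Ro
x,y,z,yaw=map(float,sys.argv[1:5]); s=r.sense()
R=Ro.from_euler('xyz',s["tcp_rot"]); d=R.inv().apply(np.array([x,y,z])-s["eef_pos"])
T=Ro.from_euler('xyz',[180,0,yaw],degrees=True)
print("t",round(s["clock"],1),"pos",s["eef_pos"].round(1),"rpy",np.degrees(s["tcp_rot"]).round(1),"open",round(s["opening"],3),"grip",round(s["grasp_force"],1),"F",s["contact_force"].round(1),"q",s["qpos"].round(2))
print("tool shift mm",d.round(1),"turn deg",(R.inv()*T).as_rotvec(degrees=True).round(1))
E
python3 -m inch '[[0,0,-0.045,0,0,-7.5,-1],[0,0,-0.045,0,0,-7.5,-1],[0,0,-0.045,0,0,-7.5,-1],[0,0,0,0,0,0,-1]]' 60; python3 go.py 479 201 340 180
```

```text
clock: 0.7
eef_pos: [241.4, 579.4, 369.0]
tcp_rot: [3.132, 0.004, -3.14]
contact_force: [0.1, 1.4, 0.2]
opening: 1.002
grasp_force: 0.0
t 0.7 pos [241.4 579.4 369. ] rpy [ 179.4    0.2 -179.9] open 1.002 grip 0.0 F [0.1 1.4 0.2] q [ 1.17  0.25  1.46  0.    1.42 -0.4 ]
tool shift mm [-236.7 -379.1   26.3] turn deg [0.6 0.2 0.1]
```

```bash
python3 -m inch '[[-0.02,-0.032,0,0,0,0,-1],[-0.02,-0.032,0,0,0,0,-1],[-0.02,-0.032,0,0,0,0,-1],[-0.02,-0.032,0,0,0,0,-1],[-0.02,-0.032,0,0,0,0,-1],[-0.02,-0.032,0,0,0,0,-1],[-0.02,-0.032,0,0,0,0,-1],[-0.02,-0.032,0,0,0,0,-1]]' >/dev/null; python3 -m inch '[[-0.02,-0.032,0,0,0,0,-1],[-0.02,-0.032,0,0,0,0,-1],[-0.02,-0.032,0.01,0,0,0,-1],[-0.017,-0.026,0.016,0,0,0,-1],[0,0,0,0,0,0,-1],[0,0,0,0,0,0,-1]]' >/dev/null; python3 go.py 479 201 178 180
```

```text
t 2.1 pos [476.5 198.  335.2] rpy [-1.800e+02 -1.000e-01  1.797e+02] open 0.998 grip 0.0 F [-0.4  0.5 -0.4] q [ 0.39  0.09  1.73  0.    1.33 -1.18]
tool shift mm [ -2.7   3.1 157.2] turn deg [-0.  -0.1 -0.3]
```

```bash
python3 -m inch '[[-0.003,0.003,0.035,0,0,0,-1],[0,0,0.035,0,0,0,-1],[0,0,0.035,0,0,0,-1],[0,0,0.025,0,0,0,-1],[0,0,0.015,0,0,0,-1],[0,0,0.012,0,0,0,-1],[0,0,0,0,0,0,-1]]'
python3 - <<'E'
from rig import eyes
import cv2,numpy as np
S=eyes.grab_frame("scene")["img"];T=eyes.grab_frame("top")["img"]
f=lambda i,x,y:cv2.resize(i[y:y+150,x:x+130],None,fx=3,fy=3,interpolation=cv2.INTER_CUBIC)
cv2.imwrite("pics/g1.png",np.hstack([f(S,190,90),f(T,110,60)]))
E
```

```text
clock: 2.8
eef_pos: [478.7, 202.0, 177.8]
tcp_rot: [-3.141, -0.002, 3.14]
contact_force: [-0.3, -0.0, 1.0]
opening: 1.002
grasp_force: 0.0
```

View pics/g1.png

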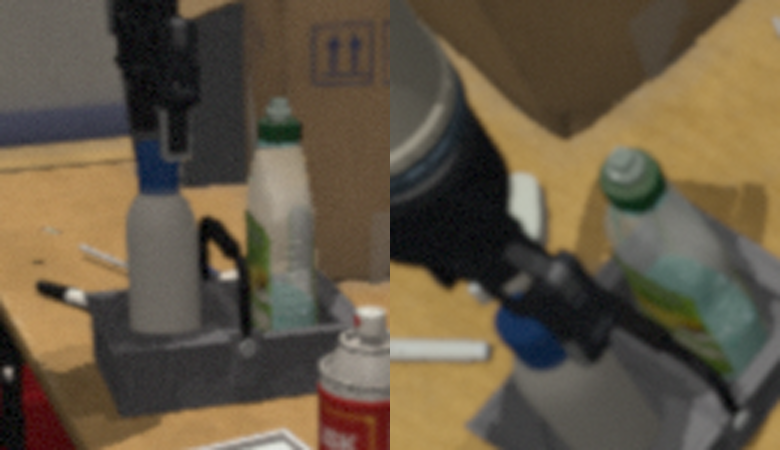

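The gripper straddles the blue cap: at (160,150) in the scene crop one finger stands in front of it. In the top crop the cap, at (530,340), sits beside the fingers. Closing now.

```bash
python3 -m inch '[[0,0,0,0,0,0,1],[0,0,0,0,0,0,1],[0,0,0,0,0,0,1],[0,0,0,0,0,0,1],[0,0,0,0,0,0,1],[0,0,0,0,0,0,1],[0,0,0,0,0,0,1]]' 60; python3 -m inch '[[0,0,-0.01,0,0,0,1],[0,0,-0.02,0,0,0,1],[0,0,-0.03,0,0,0,1],[0,0,-0.03,0,0,0,1],[0,0,0,0,0,0,1]]'; python3 go.py 472 -16 268 180
```

```text
clock: 3.6
eef_pos: [480.3, 201.7, 179.6]
tcp_rot: [3.141, 0.002, 3.139]
contact_force: [-0.3, 1.4, 6.2]
opening: 0.363
grasp_force: 59.1
clock: 4.1
eef_pos: [481.4, 202.1, 272.7]
tcp_rot: [3.139, 0.006, 3.139]
contact_force: [0.8, -0.4, -4.3]
opening: 0.362
grasp_force: 60.1
t 4.1 pos [481.4 202.1 272.7] rpy [179.9   0.3 179.9] open 0.362 grip 60.1 F [ 0.8 -0.4 -4.3] q [ 0.39  0.14  1.8  -0.    1.19 -1.17]
tool shift mm [   8.9 -218.1    4.1] turn deg [ 0.1  0.3 -0.1]
```

```bash
python3 -m inch '[[0,-0.02,0,0,0,0,1],[0.001,-0.035,0,0,0,0,1],[0.002,-0.035,0,0,0,0,1],[0.002,-0.035,0,0,0,0,1],[0.002,-0.035,0,0,0,0,1],[0.002,-0.033,0,0,0,0,1],[0,-0.018,0,0,0,0,1],[0,-0.007,0,0,0,0,1]]' >/dev/null; python3 -m inch '[[0,0,0.02,0,0,0,1],[0,0,0.03,0,0,0,1],[0,0,0.02,0,0,0,1],[0,0,0.008,0,0,0,1],[0,0,0.008,0,0,0,1],[0,0,0.004,0,0,0,1],[0,0,0,0,0,0,1]]'; python3 go.py 472 -16 177 180
```

```text
clock: 5.6
eef_pos: [470.3, -16.4, 178.8]
tcp_rot: [3.142, -0.0, 3.14]
contact_force: [0.2, -0.9, -4.4]
opening: 0.356
grasp_force: 60.5
t 5.6 pos [470.3 -16.4 178.8] rpy [180.   -0.  179.9] open 0.356 grip 60.5 F [ 0.2 -0.9 -4.4] q [-0.04  0.17  2.    0.    0.97 -1.61]
tool shift mm [-1.7  0.4  1.8] turn deg [ 0.  -0.  -0.1]
```

```bash
python3 -m inch '[[0,0,0.001,0,0,0,1],[0,0,0.001,0,0,0,1],[0,0,0,0,0,0,1],[0,0,0,0,0,0,1]]'; python3 -m inch '[[0,0,0.001,0,0,0,1],[0,0,0,0,0,0,1]]'
```

```text
clock: 6.0
eef_pos: [471.0, -16.6, 177.6]
tcp_rot: [3.142, 0.002, 3.139]
contact_force: [-0.2, 0.8, 3.3]
opening: 0.367
grasp_force: 61.2
clock: 6.2
eef_pos: [471.9, -16.5, 177.6]
tcp_rot: [3.141, 0.004, 3.139]
contact_force: [-0.3, 0.9, 13.9]
opening: 0.361
grasp_force: 62.5
```

```bash
python3 -m inch '[[0,0,-0.001,0,0,0,0.2],[0,0,0,0,0,0,0],[0,0,0,0,0,0,-0.5],[0,0,0,0,0,0,-1],[0,0,0,0,0,0,-1],[0,0,-0.01,0,0,0,-1],[0,0,-0.04,0,0,0,-1],[0,0,-0.045,0,0,0,-1]]'
python3 - <<'E'
from rig import eyes
from h import *
np.set_printoptions(precision=1,suppress=True)
S=eyes.grab_frame("scene");T=eyes.grab_frame("top")
f=lambda i,x,y:cv2.resize(i["img"][y:y+150,x:x+130],None,fx=3,fy=3,interpolation=cv2.INTER_CUBIC)
cv2.imwrite("pics/g2.png",np.hstack([f(S,230,130),f(T,220,160)]))
E
python3 go.py 479 -207 260 180
```

```text
clock: 7.0
eef_pos: [469.0, -16.5, 272.4]
tcp_rot: [3.141, -0.003, 3.139]
contact_force: [1.0, 0.7, 0.4]
opening: 0.998
grasp_force: 0.0
t 7.1 pos [473.4 -16.7 278. ] rpy [-180.     0.6  179.9] open 0.999 grip 0.0 F [ 0.4  0.4 -0.3] q [-0.04  0.06  1.89  0.    1.18 -1.61]
tool shift mm [  -5.8 -190.3   18.1] turn deg [-0.   0.6 -0.1]
```

View pics/g2.png

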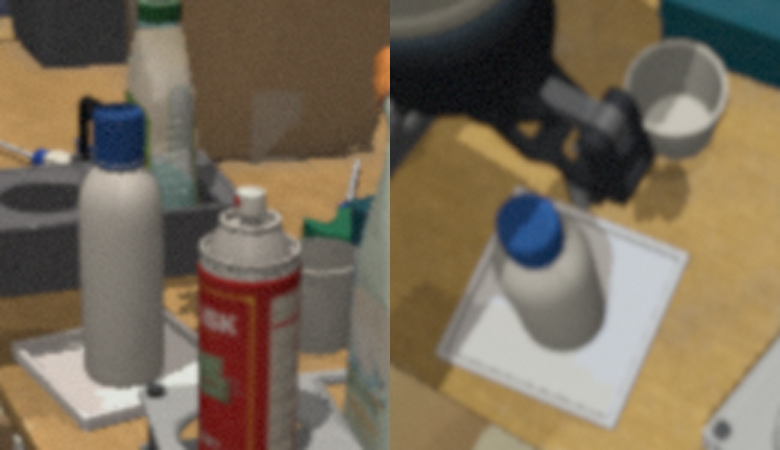

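The concentrate stands upright inside the tray: in the scene crop its cap is at (120,130) and its base at (122,370). The gripper is clear of it. Next is the can.

```bash
python3 -m inch '[[0,-0.02,0,0,0,0,-1],[-0.001,-0.035,0,0,0,0,-1],[-0.002,-0.035,0.005,0,0,0,-1],[-0.002,-0.035,0.005,0,0,0,-1],[-0.001,-0.035,0.005,0,0,0,-1],[0,-0.03,0.005,0,0,0,-1],[0,0,0,0,0,0,-1],[0,0,0,0,0,0,-1]]' >/dev/null; python3 go.py 479.5 -207 153 180
```

```text
t 7.9 pos [ 475.4 -206.7  251.6] rpy [180.   -0.  179.8] open 1.001 grip 0.0 F [-1.2 -0.1  1.1] q [-0.41  0.16  1.83  0.    1.15 -1.98]
tool shift mm [-4.1 -0.3 98.6] turn deg [ 0.  -0.  -0.2]
```

```bash
python3 -m inch '[[-0.004,0,0.02,0,0,0,-1],[0,0,0.03,0,0,0,-1],[0,0,0.025,0,0,0,-1],[0,0,0.012,0,0,0,-1],[0,0,0.006,0,0,0,-1],[0,0,0,0,0,0,-1]]'; python3 -m inch '[[0,0,0.003,0,0,0,-1],[0,0,0,0,0,0,-1]]'
python3 - <<'E'
from rig import eyes
from h import *
S=eyes.grab_frame("scene");T=eyes.grab_frame("top")
f=lambda i,x,y:cv2.resize(i["img"][y:y+150,x:x+130],None,fx=3,fy=3,interpolation=cv2.INTER_CUBIC)
cv2.imwrite("pics/g3.png",np.hstack([f(S,250,150),f(T,310,210)]))
E
python3 go.py 479.5 -207 153 180
```

```text
clock: 8.5
eef_pos: [479.9, -206.1, 158.9]
tcp_rot: [3.141, -0.0, 3.14]
contact_force: [0.5, -0.2, 0.0]
opening: 1.003
grasp_force: 0.0
clock: 8.7
eef_pos: [480.3, -206.7, 156.5]
tcp_rot: [-3.141, 0.001, 3.14]
contact_force: [-0.4, -0.1, 0.4]
opening: 1.001
grasp_force: 0.0
t 8.8 pos [ 480.1 -206.7  156.5] rpy [-1.800e+02  1.000e-01  1.799e+02] open 1.001 grip 0.0 F [-0.2 -0.3  0.4] q [-0.41  0.28  1.92  0.    0.94 -1.98]
tool shift mm [ 0.6 -0.3  3.5] turn deg [-0.   0.1 -0.1]
```

View pics/g3.png

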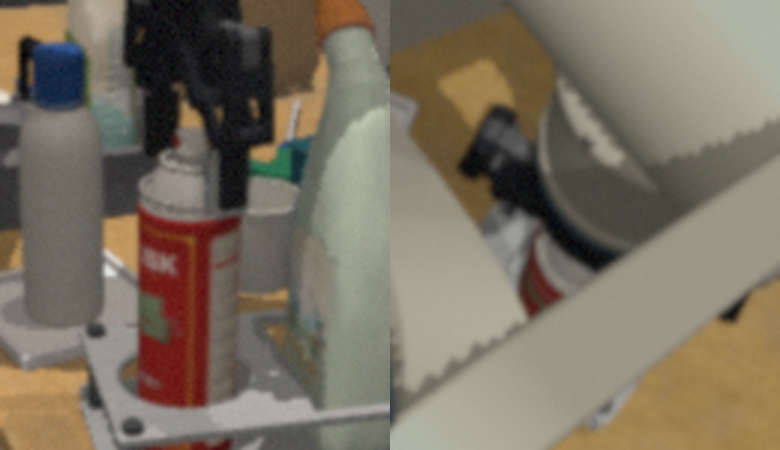

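In the scene crop, the near finger's tip at (232,208) is only about level with the can's shoulder seam, and the button at (193,135) is close under the gripper. I'll work out the tip's height before closing.

Run:
```python
from rig import eyes
from h import *
S=eyes.grab_frame("scene")
for p in [(232,208),(245,208),(220,208)]:
    c,d=ray(S,(250+p[0]/3,150+p[1]/3)); 
    for y in(-250,-257): print(p,y,(c+d*(y-c[1])/d[1]).round(1))
# body underside estimate on plane y=-207
for p in [(193,128),(185,135)]:
    c,d=ray(S,(250+p[0]/3,150+p[1]/3));print((c+d*(-207-c[1])/d[1]).round(1))
print(proj(S,[[480,-207,159],[480,-207,190],[480,-207,204]]).round(1)*3-[750,450])
```

```text
(232, 208) -250 [ 484.5 -250.   175.1]
(232, 208) -257 [ 481.1 -257.   178.5]
(245, 208) -250 [ 492.  -250.   173.9]
(245, 208) -257 [ 488.6 -257.   177.3]
(220, 208) -250 [ 477.6 -250.   176.2]
(220, 208) -257 [ 474.3 -257.   179.5]
[ 480.4 -207.   204.9]
[ 475.8 -207.   201.6]
[[190.8 206.7]
 [192.  154.2]
 [192.3 129.6]]
```

Run:
```python
from rig import eyes
from h import *
S=eyes.grab_frame("scene");T=eyes.grab_frame("top")
print(proj(S,[[480,-257,152],[480,-250,152],[480,-157,152]])*3-[750,450])
c,d=ray(S,(190+175/3,90+158/3)); print((c+d*(152-c[1])/d[1]).round(1))
g=cv2.resize(S["img"][185:240,290:360],None,fx=10,fy=10,interpolation=cv2.INTER_CUBIC)
cv2.imwrite("pics/g4.png",g)
```

```text
[[228.52890363 254.70322708]
 [222.98432252 249.39373075]
 [156.4023404  185.63332416]]
[477.2 152.  197.1]
```

View pics/g4.png

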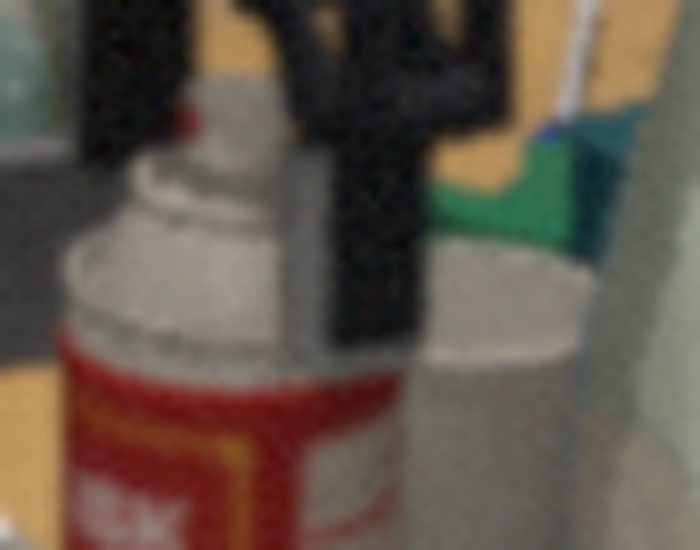

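The near fingertip is at (327.5,219) in full-image pixels, about z 176 when open, so it's higher than the nominal value. There is visible clear space over the button. I'll check how much room is left above it.

Run:
```python
from rig import eyes
from h import *
S=eyes.grab_frame("scene")["img"]
for u in (310,312,314,316): print(u,S[160:200,u].mean(1).astype(int).tolist())
```

```text
310 [28, 25, 21, 18, 24, 33, 28, 30, 16, 23, 21, 23, 21, 27, 24, 19, 25, 37, 57, 65, 65, 63, 60, 69, 96, 104, 107, 106, 107, 111, 107, 105, 105, 108, 112, 103, 101, 95, 107, 119]
312 [13, 24, 17, 22, 24, 22, 25, 26, 31, 32, 34, 34, 30, 27, 25, 28, 26, 20, 28, 32, 37, 35, 40, 49, 76, 93, 115, 130, 134, 132, 134, 138, 129, 119, 116, 118, 114, 111, 118, 121]
314 [23, 22, 15, 15, 13, 22, 25, 29, 30, 25, 33, 34, 31, 35, 31, 33, 30, 35, 27, 33, 33, 27, 26, 24, 19, 32, 61, 102, 124, 131, 133, 135, 127, 122, 116, 118, 114, 113, 113, 115]
316 [22, 27, 22, 23, 18, 28, 23, 25, 16, 17, 24, 16, 18, 21, 28, 18, 31, 31, 31, 35, 40, 42, 34, 36, 21, 25, 31, 50, 78, 95, 109, 116, 115, 114, 115, 109, 108, 109, 109, 108]
```

```bash
python3 -m inch '[[0,0,0.003,0,0,0,-1],[0,0,0.002,0,0,0,-1],[0,0,0,0,0,0,-1]]'; python3 -m inch '[[0,0,0.002,0,0,0,-1],[0,0,0,0,0,0,-1]]';python3 -m inch '[[0,0,0.002,0,0,0,-1],[0,0,0,0,0,0,-1]]' | grep -E "pos|force"
python3 - <<'E'
from rig import eyes
from h import *
S=eyes.grab_frame("scene")["img"]
for u in (326,327,328): print(u,S[205:235,u].mean(1).astype(int).tolist())
for u in (312,314): print(u,S[170:200,u].mean(1).astype(int).tolist())
E
```

```text
clock: 9.3
eef_pos: [479.5, -206.5, 150.3]
tcp_rot: [3.141, -0.001, 3.139]
contact_force: [-0.1, 0.5, -0.1]
opening: 0.999
grasp_force: 0.0
clock: 9.5
eef_pos: [479.6, -206.5, 148.5]
tcp_rot: [3.141, -0.0, 3.14]
contact_force: [0.3, 0.3, 0.9]
opening: 1.0
grasp_force: 0.0
eef_pos: [479.6, -206.5, 146.6]
contact_force: [0.5, 0.0, -0.4]
grasp_force: 0.0
326 [23, 18, 13, 22, 18, 20, 20, 18, 27, 24, 22, 29, 8, 21, 21, 22, 18, 20, 21, 21, 47, 76, 83, 83, 91, 93, 94, 88, 90, 88]
327 [19, 18, 18, 19, 22, 21, 20, 21, 25, 20, 20, 22, 18, 22, 19, 24, 12, 23, 18, 26, 49, 75, 83, 85, 88, 91, 86, 85, 88, 79]
328 [22, 15, 15, 19, 21, 17, 23, 27, 20, 17, 28, 20, 22, 21, 19, 23, 16, 16, 9, 34, 56, 77, 79, 80, 86, 83, 83, 83, 81, 71]
312 [23, 26, 26, 28, 36, 38, 33, 31, 32, 34, 27, 30, 24, 27, 28, 24, 32, 40, 46, 52, 70, 89, 105, 115, 116, 115, 114, 112, 114, 112]
314 [20, 21, 18, 22, 26, 30, 31, 28, 33, 31, 38, 30, 37, 35, 30, 38, 30, 27, 27, 19, 18, 30, 57, 88, 106, 115, 114, 114, 113, 112]
```

```bash
for i in 1; do python3 -m inch '[[0,0,0.0015,0,0,0,-1],[0,0,0,0,0,0,-1]]'; done | grep -E "pos|force"; python3 -m inch '[[0,0,0.0015,0,0,0,-1],[0,0,0,0,0,0,-1]]'| grep -E "pos|force"
```

```text
eef_pos: [479.7, -206.5, 145.1]
contact_force: [0.4, -0.1, 0.6]
grasp_force: 0.0
eef_pos: [479.7, -206.5, 143.6]
contact_force: [-0.9, -0.5, 0.4]
grasp_force: 0.0
```

```bash
python3 -m inch '[[0,0,0.0015,0,0,0,-1],[0,0,0,0,0,0,-1]]'| grep -E "pos|force"; python3 -m inch '[[0,0,0.0015,0,0,0,-1],[0,0,0,0,0,0,-1]]'| grep -E "pos|force"
```

```text
eef_pos: [479.6, -206.5, 142.1]
contact_force: [-0.6, 0.0, 0.9]
grasp_force: 0.0
eef_pos: [479.7, -206.5, 140.6]
contact_force: [-0.3, -0.8, -0.1]
grasp_force: 0.0
```

```bash
python3 -m inch '[[0,0,0.0015,0,0,0,-1],[0,0,0,0,0,0,-1]]'| grep -E "pos|_force"; python3 -m inch '[[0,0,0.0015,0,0,0,-1],[0,0,0,0,0,0,-1]]'| grep -E "pos|_force"
```

```text
eef_pos: [479.7, -206.5, 139.1]
contact_force: [0.1, -0.1, 0.8]
grasp_force: 0.0
eef_pos: [479.6, -206.5, 137.6]
contact_force: [0.6, -0.5, 0.8]
grasp_force: 0.0
```

```bash
python3 -m inch '[[0,0,0.0015,0,0,0,-1],[0,0,0,0,0,0,-1]]'| grep -E "pos|_force"; python3 -m inch '[[0,0,0,0,0,0,-0.5],[0,0,0,0,0,0,-0.5],[0,0,0,0,0,0,-0.5]]' 25
python3 - <<'E'
from rig import eyes
from h import *
S=eyes.grab_frame("scene")["img"];T=eyes.grab_frame("top")["img"]
g=cv2.resize(S[170:245,285:360],None,fx=8,fy=8,interpolation=cv2.INTER_CUBIC)
cv2.imwrite("pics/g5.png",g)
E
```

```text
eef_pos: [479.6, -206.5, 136.1]
contact_force: [-0.2, 0.6, 0.2]
grasp_force: 0.0
clock: 11.45
eef_pos: [479.8, -206.6, 136.3]
tcp_rot: [-3.142, 0.0, 3.139]
contact_force: [-0.1, 0.2, -0.7]
opening: 0.753
grasp_force: 0.0
```

View pics/g5.png

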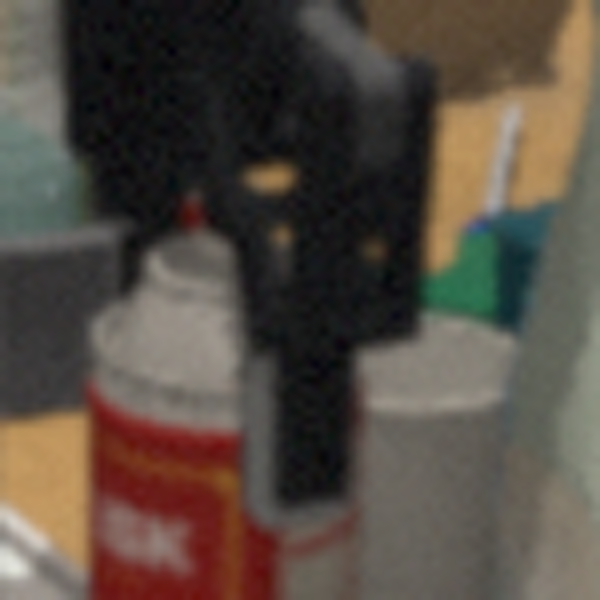

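With the fingers part closed, the near pad's tip at about (265,520) in the crop reaches roughly 11–15 mm below the can's shoulder seam (about row 450 on the near side). There's no contact force, so I'll grip.

```bash
python3 -m inch '[[0,0,0.0015,0,0,0,-0.5],[0,0,0,0,0,0,-0.5]]'| grep -E "pos|_force"; python3 -m inch '[[0,0,0,0,0,0,1],[0,0,0,0,0,0,1],[0,0,0,0,0,0,1],[0,0,0,0,0,0,1],[0,0,0,0,0,0,1]]' 50; python3 -m inch '[[0,0,-0.005,0,0,0,1],[0,0,-0.01,0,0,0,1],[0,0,-0.01,0,0,0,1],[0,0,0,0,0,0,1]]'
```

```text
eef_pos: [479.6, -206.5, 134.6]
contact_force: [0.9, 0.7, -0.1]
grasp_force: 0.0
clock: 12.25
eef_pos: [480.0, -206.6, 135.2]
tcp_rot: [-3.141, 0.001, 3.139]
contact_force: [0.3, 0.6, 5.1]
opening: 0.636
grasp_force: 53.3
clock: 12.65
eef_pos: [480.7, -207.0, 161.5]
tcp_rot: [-3.14, 0.003, 3.139]
contact_force: [-0.6, -0.9, -2.2]
opening: 0.639
grasp_force: 53.4
```

```bash
python3 -m inch '[[0,0,-0.02,0,0,0,1],[0,0,-0.03,0,0,0,1],[0,0,-0.03,0,0,0,1],[0,0,-0.03,0,0,0,1],[0,0,-0.03,0,0,0,1],[0,0,-0.025,0,0,0,1],[0,0,-0.018,0,0,0,1],[0,0,0,0,0,0,1]]'; python3 go.py 481 201 345 180
```

```text
clock: 13.45
eef_pos: [480.8, -207.1, 345.4]
tcp_rot: [-3.14, 0.004, 3.14]
contact_force: [0.4, -0.2, -3.2]
opening: 0.64
grasp_force: 54.0
t 13.4 pos [ 480.8 -207.1  345.4] rpy [-179.9    0.3  179.9] open 0.64 grip 54.0 F [ 0.4 -0.2 -3.2] q [-0.41  0.09  1.7  -0.    1.34 -1.98]
tool shift mm [ 7.000e-01  4.081e+02 -4.000e-01] turn deg [-0.1  0.3 -0.1]
```

```bash
python3 -m inch '[[0,0.015,0,0,0,0,1],[0,0.03,0,0,0,0,1],[0,0.03,0,0,0,0,1],[0,0.03,0,0,0,0,1],[0,0.03,0,0,0,0,1],[0,0.03,0,0,0,0,1],[0,0.03,0,0,0,0,1],[0,0.03,0,0,0,0,1]]' >/dev/null; python3 -m inch '[[0,0.03,0,0,0,0,1],[0,0.03,0,0,0,0,1],[0,0.03,0,0,0,0,1],[0,0.03,0,0,0,0,1],[0,0.03,0,0,0,0,1],[0,0.023,0,0,0,0,1],[0,0.01,0,0,0,0,1],[0,0,0,0,0,0,1]]'; python3 go.py 481 201 150 180
```

```text
clock: 15.05
eef_pos: [479.6, 202.4, 341.5]
tcp_rot: [-3.141, -0.002, 3.141]
contact_force: [0.1, -1.0, -2.8]
opening: 0.637
grasp_force: 54.1
t 15.1 pos [479.6 202.4 341.5] rpy [-1.8e+02 -1.0e-01  1.8e+02] open 0.637 grip 54.1 F [ 0.1 -1.  -2.8] q [ 0.4   0.09  1.71  0.    1.34 -1.17]
tool shift mm [ -1.7  -1.3 191.5] turn deg [-0.  -0.1 -0. ]
```

```bash
python3 -m inch '[[-0.001,-0.001,0.02,0,0,0,1],[0,0,0.03,0,0,0,1],[0,0,0.03,0,0,0,1],[0,0,0.03,0,0,0,1],[0,0,0.025,0,0,0,1],[0,0,0.01,0,0,0,1],[0,0,0,0,0,0,1]]'; python3 go.py 481 201 140 180
python3 - <<'E'
from rig import eyes
from h import *
S=eyes.grab_frame("scene")["img"];T=eyes.grab_frame("top")["img"]
f=lambda i,x,y:cv2.resize(i[y:y+150,x:x+130],None,fx=3,fy=3,interpolation=cv2.INTER_CUBIC)
cv2.imwrite("pics/g6.png",np.hstack([f(S,190,90),f(T,110,100)]))
E
```

```text
clock: 15.75
eef_pos: [480.7, 199.3, 196.5]
tcp_rot: [-3.14, -0.003, 3.139]
contact_force: [0.1, -0.2, -1.9]
opening: 0.638
grasp_force: 54.1
t 15.8 pos [480.7 199.3 196.5] rpy [-179.9   -0.2  179.8] open 0.638 grip 54.1 F [ 0.1 -0.2 -1.9] q [ 0.39  0.23  1.88 -0.    1.03 -1.18]
tool shift mm [-0.5  1.8 56.5] turn deg [-0.1 -0.2 -0.2]
```

View pics/g6.png

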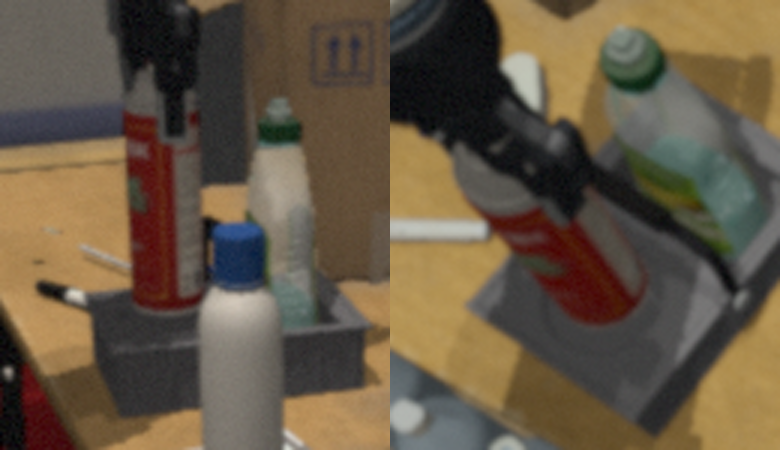

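The can hangs just over the round opening, whose rim shows around the can's base near (590,330) in the top crop, and it is upright. I'll lower it in.

```bash
python3 -m inch '[[0,0.002,0.005,0,0,0,1],[0,0,0.01,0,0,0,1],[0,0,0.01,0,0,0,1],[0,0,0,0,0,0,1]]' | grep -E "pos|_force"; python3 -m inch '[[0,0,0.012,0,0,0,1],[0,0,0.01,0,0,0,1],[0,0,0.005,0,0,0,1],[0,0,0.004,0,0,0,1],[0,0,0,0,0,0,1]]' | grep -E "pos|_force"
```

```text
eef_pos: [480.5, 202.0, 171.2]
contact_force: [-0.3, 0.5, -2.8]
grasp_force: 54.1
eef_pos: [481.3, 202.3, 141.2]
contact_force: [0.4, 0.4, -2.0]
grasp_force: 54.1
```

```bash
python3 -m inch '[[0,0,0.003,0,0,0,1],[0,0,0.0015,0,0,0,1],[0,0,0,0,0,0,1]]' | grep -E "pos|_force"; python3 -m inch '[[0,0,0.001,0,0,0,1],[0,0,0.0,0,0,0,1]]' | grep -E "pos|_force"
```

```text
eef_pos: [481.6, 202.4, 137.2]
contact_force: [-0.6, -0.8, -2.7]
grasp_force: 54.1
eef_pos: [481.6, 202.4, 136.3]
contact_force: [0.5, 0.3, -2.2]
grasp_force: 54.1
```

```bash
python3 -m inch '[[0,0,0.0015,0,0,0,1],[0,0,0,0,0,0,1]]' | grep -E "pos|_force"; python3 -m inch '[[0,0,0.001,0,0,0,1],[0,0,0.0,0,0,0,1]]' | grep -E "pos|_force"
```

```text
eef_pos: [482.1, 202.6, 135.2]
contact_force: [0.1, 0.2, 2.7]
grasp_force: 54.6
eef_pos: [482.5, 202.7, 135.1]
contact_force: [-2.7, -0.5, 12.3]
grasp_force: 55.6
```

```bash
python3 -m inch '[[0,0,-0.001,0,0,0,-0.3],[0,0,0,0,0,0,-0.4],[0,0,0,0,0,0,-0.7],[0,0,0,0,0,0,-1],[0,0,0,0,0,0,-1],[0,0,-0.02,0,0,0,-1],[0,0,-0.045,0,0,0,-1],[0,0,-0.045,0,0,0,-1]]'; python3 -m inch '[[0,0,-0.01,0,0,0,-1],[0,0,0,0,0,0,-1]]' | grep force; python3 go.py 472 -16.5 255 180
```

```text
clock: 18.45
eef_pos: [480.9, 202.1, 245.3]
tcp_rot: [-3.141, -0.002, 3.139]
contact_force: [1.0, 0.8, -0.0]
opening: 1.001
grasp_force: 0.0
contact_force: [-0.5, 0.5, -0.4]
grasp_force: 0.0
t 18.6 pos [482.7 202.9 256.6] rpy [179.9   0.2 179.9] open 1.002 grip 0.0 F [-0.5  0.5 -0.4] q [ 0.4   0.16  1.82 -0.    1.16 -1.17]
tool shift mm [  10.2 -219.4    1.3] turn deg [ 0.1  0.2 -0.1]
```

```bash
python3 -m inch '[[0,-0.015,-0.005,0,0,0,-1],[0.002,-0.035,0,0,0,0,-1],[0.002,-0.035,0,0,0,0,-1],[0.002,-0.035,0,0,0,0,-1],[0.002,-0.035,0,0,0,0,-1],[0.002,-0.035,0,0,0,0,-1],[0,-0.03,0,0,0,0,-1],[0,0,0,0,0,0,-1]]'; python3 go.py 472 -16.5 175 180
python3 - <<'E'
from rig import eyes
from h import *
S=eyes.grab_frame("scene");T=eyes.grab_frame("top")
exec(open("m.py").read().split("def blob")[1].join(["def blob",""]).split("for n,lo")[0])
lo,hi=(100,100,40),(125,255,255)
a=blob(S,lo,hi,(245,150,50,60));b=blob(T,lo,hi,(245,215,60,60));print(a[0],a[1],b[0],b[1],*tri(S,a[0],T,b[0]))
f=lambda i,x,y:cv2.resize(i["img"][y:y+150,x:x+130],None,fx=3,fy=3,interpolation=cv2.INTER_CUBIC)
cv2.imwrite("pics/g7.png",np.hstack([f(S,200,110),f(T,110,100)]))
E
```

```text
clock: 19.45
eef_pos: [469.5, -21.0, 258.0]
tcp_rot: [-3.141, -0.003, 3.137]
contact_force: [0.7, 0.9, 0.3]
opening: 0.996
grasp_force: 0.0
t 19.4 pos [469.5 -21.  258. ] rpy [-179.9   -0.2  179.7] open 0.996 grip 0.0 F [0.7 0.9 0.3] q [-0.05  0.08  1.91 -0.    1.15 -1.61]
tool shift mm [-2.7  4.6 83. ] turn deg [-0.1 -0.2 -0.3]
[269.24584718 174.38538206] [ 16  15  17  20 301] [266.39690722 236.41752577] [ 11  10  21  24 388] [469.56461369 -15.96489842 177.37824   ] 2.3172114224086284
```

View pics/g7.png

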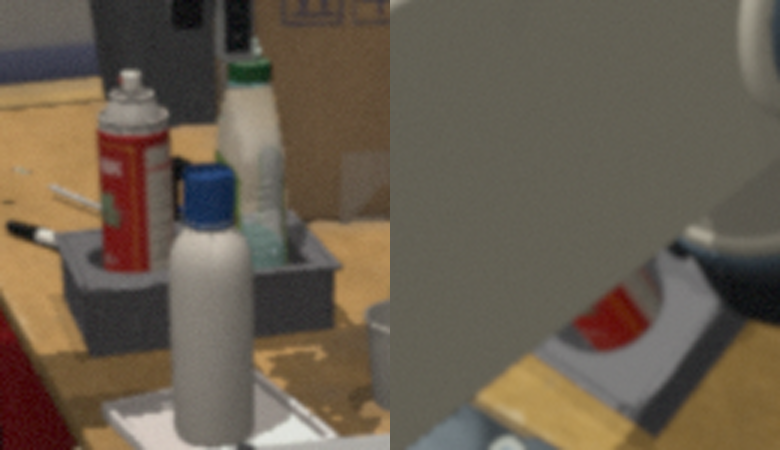

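The can stands upright and down in the caddy's round opening (base at about (135,268) in the scene crop). The concentrate cap triangulates to (470,-16,177). I'll regrip it a little deeper.

```bash
python3 -m inch '[[-0.002,0.0045,0.02,0,0,0,-1],[0,0,0.03,0,0,0,-1],[0,0,0.025,0,0,0,-1],[0,0,0.012,0,0,0,-1],[0,0,0.006,0,0,0,-1],[0,0,0,0,0,0,-1]]'; python3 -m inch '[[0,0,0,0,0,0,1],[0,0,0,0,0,0,1],[0,0,0,0,0,0,1],[0,0,0,0,0,0,1],[0,0,0,0,0,0,1],[0,0,0,0,0,0,1],[0,0,0,0,0,0,1]]' 60;  python3 -m inch '[[0,0,-0.01,0,0,0,1],[0,0,-0.02,0,0,0,1],[0,0,-0.03,0,0,0,1],[0,0,-0.03,0,0,0,1],[0,0,0,0,0,0,1]]'; python3 go.py 479 -209 258 180
```

```text
clock: 20.15
eef_pos: [472.9, -12.7, 166.4]
tcp_rot: [3.142, -0.001, 3.14]
contact_force: [-0.1, -0.2, 0.1]
opening: 1.002
grasp_force: 0.0
clock: 20.85
eef_pos: [473.9, -13.3, 167.7]
tcp_rot: [-3.141, 0.002, 3.14]
contact_force: [-0.1, -0.5, 6.1]
opening: 0.375
grasp_force: 59.2
clock: 21.35
eef_pos: [475.1, -13.1, 260.7]
tcp_rot: [-3.141, 0.006, 3.139]
contact_force: [1.7, -0.4, -4.1]
opening: 0.371
grasp_force: 60.3
t 21.4 pos [475.1 -13.1 260.7] rpy [-180.     0.4  179.9] open 0.371 grip 60.3 F [ 1.7 -0.4 -4.1] q [-0.03  0.08  1.91  0.    1.15 -1.6 ]
tool shift mm [  -4.3 -195.9    2.7] turn deg [-0.   0.4 -0.1]
```

```bash
python3 -m inch '[[0,-0.015,0,0,0,0,1],[-0.001,-0.032,0,0,0,0,1],[-0.001,-0.032,0,0,0,0,1],[-0.001,-0.032,0,0,0,0,1],[-0.001,-0.032,0,0,0,0,1],[-0.001,-0.032,0,0,0,0,1],[0,-0.02,0,0,0,0,1],[0,0,0.015,0,0,0,1]]' >/dev/null; python3 -m inch '[[0,0,0,0,0,0,1],[0,0,0,0,0,0,1]]' >/dev/null; python3 go.py 480.5 -209 176 180
python3 - <<'E'
from rig import eyes
from h import *
S=eyes.grab_frame("scene")["img"];T=eyes.grab_frame("top")["img"]
f=lambda i,x,y:cv2.resize(i[y:y+150,x:x+130],None,fx=3,fy=3,interpolation=cv2.INTER_CUBIC)
cv2.imwrite("pics/g8.png",np.hstack([f(S,255,190),f(T,310,220)]))
E
```

```text
t 22.4 pos [ 476.9 -207.5  240.8] rpy [ 1.799e+02 -1.000e-01  1.799e+02] open 0.37 grip 60.6 F [ 0.7  0.9 -3.9] q [-0.41  0.18  1.84  0.    1.13 -1.98]
tool shift mm [-3.8 -1.5 64.8] turn deg [ 0.1 -0.1 -0.1]
```

View pics/g8.png

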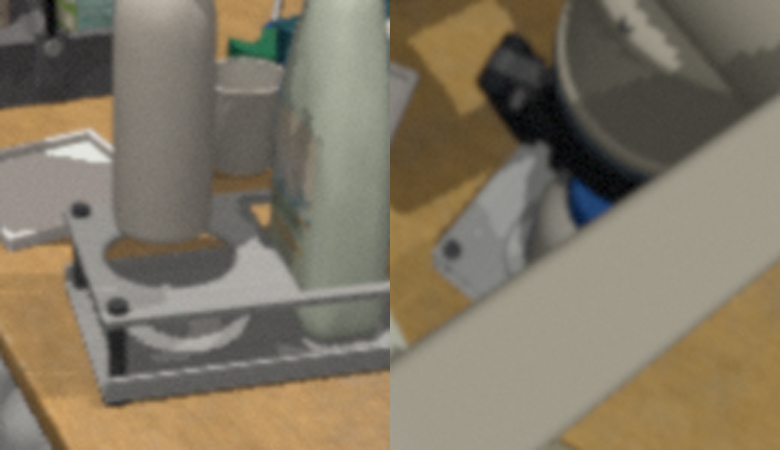

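The bottle's base, at (163,230) in the scene crop, hangs just above the round opening centred at (170,260), and it lines up once moved a few mm in +x. I'll lower it in.

```bash
python3 -m inch '[[-0.0035,-0.001,0.01,0,0,0,1],[0,0,0.015,0,0,0,1],[0,0,0.01,0,0,0,1],[0,0,0,0,0,0,1]]' | grep -E "pos|_force"; python3 -m inch '[[0,0,0.012,0,0,0,1],[0,0,0.01,0,0,0,1],[0,0,0.007,0,0,0,1],[0,0,0.004,0,0,0,1],[0,0,0,0,0,0,1]]' | grep -E "pos|_force"
```

```text
eef_pos: [480.4, -208.4, 205.1]
contact_force: [-0.2, 0.5, -4.7]
grasp_force: 60.6
eef_pos: [480.9, -208.9, 173.1]
contact_force: [-0.7, -0.5, -4.5]
grasp_force: 60.8
```

```bash
python3 -m inch '[[0,0,0.002,0,0,0,1],[0,0,0.001,0,0,0,1],[0,0,0,0,0,0,1]]' | grep -E "pos|_force"; python3 -m inch '[[0,0,0.001,0,0,0,1],[0,0,0.0,0,0,0,1]]' | grep -E "pos|_force"
```

```text
eef_pos: [481.3, -209.1, 170.9]
contact_force: [-0.1, 0.4, -3.6]
grasp_force: 60.8
eef_pos: [481.3, -209.1, 169.8]
contact_force: [0.3, -0.2, -3.9]
grasp_force: 60.8
```

```bash
python3 -m inch '[[0,0,0.001,0,0,0,1],[0,0,0.0005,0,0,0,1],[0,0,0,0,0,0,1]]' | grep -E "pos|_force"
```

```text
eef_pos: [482.2, -209.5, 169.7]
contact_force: [-2.2, 0.2, 7.7]
grasp_force: 62.0
```

```bash
python3 -m inch '[[0,0,-0.001,0,0,0,0.2],[0,0,0,0,0,0,0],[0,0,0,0,0,0,-0.5],[0,0,0,0,0,0,-1],[0,0,0,0,0,0,-1],[0,0,-0.01,0,0,0,-1],[0,0,-0.04,0,0,0,-1],[0,0,-0.045,0,0,0,-1]]' | grep -E "open|force"; python3 -m inch '[[0,0,-0.02,0,0,8,-1],[0,0,-0.01,0,0,8.5,-1],[0,0,0,0,0,8.5,-1],[0,0,0,0,0,8.5,-1],[0,0,0,0,0,8.5,-1],[0,0,0,0,0,8.5,-1],[0,0,0,0,0,8.5,-1],[0,0,0,0,0,8.5,-1]]' >/dev/null;  python3 -m inch '[[0,0,0,0,0,8.5,-1],[0,0,0,0,0,8.5,-1],[0,0,0,0,0,8.5,-1],[0,0,0,0,0,0,-1]]' >/dev/null; python3 go.py 576 195.5 290 86.2;  python3 - <<'E'
from rig import eyes
from h import *
S=eyes.grab_frame("scene")["img"];T=eyes.grab_frame("top")["img"]
f=lambda i,x,y:cv2.resize(i[y:y+150,x:x+130],None,fx=3,fy=3,interpolation=cv2.INTER_CUBIC)
cv2.imwrite("pics/g9.png",np.hstack([f(S,255,160),f(T,150,90)]))
E
```

```text
contact_force: [1.0, -0.4, 1.3]
opening: 0.998
grasp_force: 0.0
t 26.1 pos [ 481.3 -209.1  295. ] rpy [180.    0.   86.7] open 1.003 grip 0.0 F [-0.5 -0.4 -0. ] q [-0.41  0.13  1.77  0.    1.24 -0.36]
tool shift mm [409.3  71.7   4.9] turn deg [0.  0.  0.5]
```

View pics/g9.png

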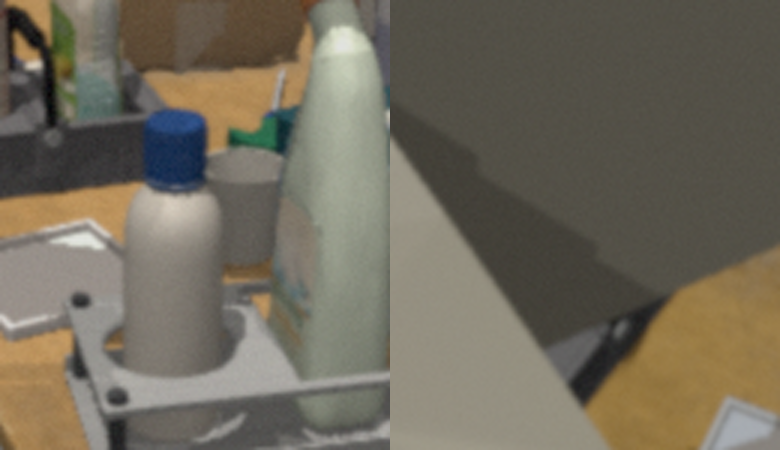

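The concentrate stands upright and down in the rack's round opening: cap at (175,145), body through the deck at (175,360) in the scene crop. My picture allowance is used up, so from here I check by numbers (masks, triangulation and force).

```bash
python3 -m inch '[[0.02,0.003,0,0,0,0,-1],[0.035,0.006,0,0,0,0,-1],[0.035,0.006,0,0,0,0,-1],[0.035,0.006,0,0,0,0,-1],[0.035,0.006,0,0,0,0,-1],[0.035,0.006,0,0,0,0,-1],[0.035,0.006,0,0,0,0,-1],[0.035,0.006,0,0,0,0,-1]]' >/dev/null; python3 -m inch '[[0.035,0.006,0,0,0,0,-1],[0.035,0.006,0,0,0,0,-1],[0.035,0.006,0,0,0,0,-1],[0.025,0.006,0,0,0,0,-1],[0.012,0.003,0,0,0,0,-1],[0,0,0,0,0,0,-1],[0,0,0,0,0,0,-1]]' >/dev/null; python3 go.py 576 195.5 188 86.2
cat > b.py <<'E'
import sys
from h import *
from rig import eyes
np.set_printoptions(precision=1,suppress=True)
C={"blue":((100,100,40),(125,255,255)),"orange":((5,120,100),(20,255,255)),"green":((40,60,20),(90,255,255)),"red":((170,120,60),(180,255,255))}
def blob(f,col,x,y,w,h):
    m=cv2.inRange(cv2.cvtColor(f["img"],cv2.COLOR_BGR2HSV)[y:y+h,x:x+w],*C[col])
    n,l,st,c=cv2.connectedComponentsWithStats(m)
    if n<2: return None
    k=1+st[1:,4].argmax(); return c[k]+[x,y],st[k]+[x,y,0,0,0]
def find(col,bs,bt):
    S=eyes.grab_frame("scene");T=eyes.grab_frame("top")
    a,b=blob(S,col,*bs),blob(T,col,*bt);print(col,a,b)
    if a and b: print("  xyz",*tri(S,a[0],T,b[0]))
E
python3 - <<'E'
from b import *
find("green",(265,110,40,35),(170,95,40,45))
find("orange",(345,135,45,45),(385,195,45,40))
E
```

```text
t 27.8 pos [575.  192.6 294.2] rpy [-180.    0.   87.] open 1.001 grip 0.0 F [-0.1 -0.1 -0. ] q [ 0.32  0.27  1.6  -0.    1.28  0.37]
tool shift mm [  3.    0.9 106.2] turn deg [-0.   0.   0.8]
green (array([282.4, 133.7]), array([276, 129,  14,   9,  95])) (array([192.9, 123.7]), array([181, 112,  21,  19, 171]))
  xyz [570.7 186.8 201.5] 1.0771885246563573
orange (array([361.6, 152.7]), array([354, 144,  20,  20, 246])) (array([402.4, 217. ]), array([385, 203,  35,  28, 603]))
  xyz [ 572.9 -189.5  257.2] 1.0369876056980818
```

```bash
python3 -m inch '[[0.0025,0.001,0.02,0,0,0.8,-1],[0,0,0.03,0,0,0,-1],[0,0,0.025,0,0,0,-1],[0,0,0.02,0,0,0,-1],[0,0,0.01,0,0,0,-1],[0,0,0.003,0,0,0,-1],[0,0,0,0,0,0,-1]]'; python3 -m inch '[[0,0,0,0,0,0,1],[0,0,0,0,0,0,1],[0,0,0,0,0,0,1],[0,0,0,0,0,0,1],[0,0,0,0,0,0,1],[0,0,0,0,0,0,1],[0,0,0,0,0,0,1]]' 60
```

```text
clock: 28.65
eef_pos: [576.7, 195.6, 186.7]
tcp_rot: [3.141, -0.0, 1.502]
contact_force: [-0.2, 0.6, -0.4]
opening: 0.996
grasp_force: 0.0
clock: 29.35
eef_pos: [576.8, 196.1, 187.2]
tcp_rot: [3.14, -0.001, 1.502]
contact_force: [-1.0, 0.1, 5.8]
opening: 0.367
grasp_force: 59.2
```

```bash
python3 -m inch '[[0,0,-0.01,0,0,0,1],[0,0,-0.02,0,0,0,1],[0,0,-0.03,0,0,0,1],[0,0,-0.03,0,0,0,1],[0,0,-0.03,0,0,0,1],[0,0,-0.025,0,0,0,1],[0,0,0,0,0,0,1]]'; python3 go.py 472 -16 335 86.2;  python3 - <<'E'
from b import *
find("green",(265,30,60,85),(130,60,110,110))
E
```

```text
clock: 30.05
eef_pos: [578.0, 196.3, 335.6]
tcp_rot: [3.136, -0.002, 1.502]
contact_force: [0.1, -0.3, -3.0]
opening: 0.362
grasp_force: 60.0
t 30.1 pos [578.  196.3 335.6] rpy [ 1.797e+02 -1.000e-01  8.610e+01] open 0.362 grip 60.0 F [ 0.1 -0.3 -3. ] q [ 0.33  0.24  1.54 -0.    1.35  0.39]
tool shift mm [-219.1  -91.2   -0.5] turn deg [ 0.3 -0.1 -0.1]
green (array([284.8,  66.7]), array([278,  62,  14,   9,  95])) (array([182.5, 112.1]), array([162, 102,  36,  28, 325]))
  xyz [534.  109.8 357.8] 28.19843301670406
```

```bash
python3 -m inch '[[-0.02,0,0,0,0,0,1],[-0.035,-0.006,0,0,0,0,1],[-0.035,-0.017,0,0,0,0,1],[-0.035,-0.017,0,0,0,0,1],[-0.035,-0.018,0,0,0,0,1],[-0.03,-0.018,0,0,0,0,1],[-0.02,-0.01,0,0,0,0,1],[-0.009,-0.005,0,0,0,0,1]]' >/dev/null; python3 -m inch '[[0,0,0.02,0,0,0,1],[0,0,0.03,0,0,0,1],[0,0,0.03,0,0,0,1],[0,0,0.03,0,0,0,1],[0,0,0.018,0,0,0,1],[0,0,0.008,0,0,0,1],[0,0,0,0,0,0,1]]' >/dev/null; python3 go.py 472 -16 186 86.2
```

```text
t 31.6 pos [469.9 -16.1 193.9] rpy [-179.8   -0.    86.1] open 0.368 grip 60.0 F [-0.3 -0.7 -2.6] q [-0.04  0.15  1.99  0.    1.01  0.03]
tool shift mm [0.2 2.1 7.9] turn deg [-0.2 -0.  -0.1]
```

```bash
python3 -m inch '[[0,0,0.004,0,0,0,1],[0,0,0.003,0,0,0,1],[0,0,0,0,0,0,1]]' | grep -E "pos|_force"; python3 -m inch '[[0,0,0.001,0,0,0,1],[0,0,0.001,0,0,0,1],[0,0,0,0,0,0,1]]' | grep -E "pos|_force"
```

```text
eef_pos: [470.9, -16.4, 188.6]
contact_force: [0.1, 1.0, -2.8]
grasp_force: 60.1
eef_pos: [470.7, -16.4, 186.4]
contact_force: [0.5, 0.5, -2.2]
grasp_force: 60.1
```

```bash
python3 -m inch '[[0,0,0.001,0,0,0,1],[0,0,0,0,0,0,1]]' | grep -E "pos|_force"; python3 -m inch '[[0,0,0.001,0,0,0,1],[0,0,0,0,0,0,1]]' | grep -E "pos|_force"
```

```text
eef_pos: [470.7, -16.4, 185.2]
contact_force: [0.2, -0.4, -1.8]
grasp_force: 60.1
eef_pos: [471.3, -16.5, 185.2]
contact_force: [-1.6, -0.4, 6.5]
grasp_force: 61.0
```

```bash
python3 -m inch '[[0,0,-0.001,0,0,0,0.2],[0,0,0,0,0,0,0],[0,0,0,0,0,0,-0.5],[0,0,0,0,0,0,-1],[0,0,0,0,0,0,-1],[0,0,-0.01,0,0,0,-1],[0,0,-0.04,0,0,0,-1],[0,0,-0.045,0,0,0,-1]]' | grep -E "open|force"; python3 -m inch '[[0,0,-0.03,0,0,3,-1],[0,0,-0.01,0,0,2.7,-1],[0,0,0,0,0,0,-1],[0,0,0,0,0,0,-1]]' >/dev/null;python3 go.py 573 -216 310 80.4;python3 - <<'E'
from b import *
find("green",(235,120,60,70),(200,150,110,130))
find("orange",(345,135,45,45),(385,195,45,40))
S=eyes.grab_frame("scene")
for v in (170,178,186): print(v,S["img"][v,340:400].astype(int).tolist()[::2])
E
```

```text
contact_force: [0.3, -0.6, -0.5]
opening: 1.001
grasp_force: 0.0
t 33.9 pos [470.4 -16.4 320.2] rpy [-180.    -0.    80.5] open 0.997 grip 0.0 F [-1.  -0.2  1.1] q [-0.04  0.02  1.83  0.    1.29  0.13]
tool shift mm [-179.8  134.3   10.2] turn deg [-0.  -0.   0.1]
green (array([268.6, 165.3]), array([259, 160,  19,  11, 155])) (array([268.4, 238.9]), array([257, 225,  19,  21, 130]))
  xyz [464.  -27.2 199.5] 0.5484964479987414
orange (array([361.6, 152.8]), array([354, 145,  20,  19, 246])) (array([402.5, 216.9]), array([385, 203,  35,  28, 593]))
  xyz [ 573.1 -189.5  257.1] 1.2607956649224612
170 [[54, 73, 90], [55, 76, 93], [50, 70, 89], [49, 69, 87], [54, 73, 91], [48, 67, 85], [55, 74, 89], [51, 69, 85], [68, 98, 125], [94, 129, 156], [116, 131, 128], [160, 179, 175], [184, 207, 202], [199, 221, 216], [203, 221, 217], [207, 223, 220], [187, 208, 203], [171, 192, 185], [130, 146, 142], [92, 100, 105], [84, 80, 84], [88, 80, 82], [94, 86, 88], [99, 90, 93], [94, 88, 88], [98, 90, 92], [96, 89, 90], [91, 85, 86], [89, 83, 84], [90, 81, 85]]
178 [[48, 67, 82], [47, 62, 78], [44, 62
[... 207 characters left out ...]
 201], [181, 202, 196], [173, 193, 187], [161, 181, 176], [148, 164, 161], [104, 109, 107], [90, 85, 86], [93, 84, 87], [94, 90, 89], [94, 82, 83], [85, 46, 36], [90, 38, 20], [88, 38, 18], [79, 37, 23], [83, 72, 74]]
186 [[87, 138, 176], [94, 144, 180], [92, 143, 180], [96, 138, 170], [149, 156, 167], [91, 125, 158], [93, 138, 174], [91, 136, 173], [97, 138, 168], [118, 134, 135], [140, 155, 152], [148, 164, 160], [159, 179, 171], [169, 190, 183], [172, 194, 186], [175, 194, 188], [174, 194, 187], [169, 187, 182], [157, 176, 171], [147, 164, 161], [137, 153, 148], [105, 109, 105], [95, 85, 87], [96, 86, 86], [85, 57, 48], [87, 51, 31], [90, 55, 30], [86, 63, 40], [83, 72, 43], [83, 75, 44]]
```

Run:
```python
from h import *
from rig import eyes
S=eyes.grab_frame("scene");T=eyes.grab_frame("top")
for u in [(368.3,170),(369.8,178)]:
    c,d=ray(S,u)
    for y in (-222,-216,-210): print(u,(c+d*(y-c[1])/d[1]).round(1))
# orange extents in the top view: cap far end/near end at z ~255
hsv=cv2.cvtColor(T["img"],cv2.COLOR_BGR2HSV)[195:235,385:430]
m=cv2.inRange(hsv,(5,120,100),(20,255,255));cn=max(cv2.findContours(m,0,2)[0],key=cv2.contourArea)
n=cv2.inRange(cv2.cvtColor(T["img"],cv2.COLOR_BGR2HSV)[200:300,370:440],(35,8,90),(90,70,255))
ys,xs=np.nonzero(n);q=np.c_[xs+370,ys+200];print(q.min(0),q.max(0),q.mean(0))
for v in range(215,290,8):
    s=q[q[:,1]==v,0]
    if len(s): print(v,s.min(),s.max(),len(s))
```

```text
(368.3, 170) [ 568.4 -222.   237.5]
(368.3, 170) [ 571.9 -216.   235.3]
(368.3, 170) [ 575.4 -210.   233.1]
(369.8, 178) [ 572.3 -222.   223.5]
(369.8, 178) [ 575.8 -216.   221.2]
(369.8, 178) [ 579.3 -210.   218.8]
[370 204] [439 295] [409.21361301 256.28210616]
223 419 420 2
231 395 428 22
239 386 432 40
247 382 433 49
255 370 433 54
263 372 434 49
271 381 436 31
279 390 428 27
287 401 418 18
```

```bash
python3 -m inch '[[-0.015,0.01,0,0,0,0,-1],[-0.03,0.024,0,0,0,0,-1],[-0.03,0.024,0,0,0,0,-1],[-0.03,0.024,0,0,0,0,-1],[-0.03,0.024,0,0,0,0,-1],[-0.025,0.018,0,0,0,0,-1],[-0.02,0.01,0,0,0,0,-1],[0,0,0,0,0,0,-1]]' >/dev/null; python3 -m inch '[[0,0,0,0,0,0,-1],[0,0,0,0,0,0,-1]]' >/dev/null; python3 go.py 573.5 -216 210 80.4
```

```text
t 35.2 pos [ 572.2 -215.4  320.3] rpy [-180.    -0.    80.4] open 0.999 grip 0.0 F [-0.5 -0.   0.6] q [-0.36  0.26  1.55  0.    1.33 -0.2 ]
tool shift mm [ -0.4   1.4 110.3] turn deg [-0. -0.  0.]
```

```bash
python3 -m inch '[[0,0.001,0.02,0,0,0,-1],[0,0,0.03,0,0,0,-1],[0,0,0.025,0,0,0,-1],[0,0,0.015,0,0,0,-1],[0,0,0.005,0,0,0,-1],[0,0,0,0,0,0,-1]]' | grep -E "pos|force"; python3 -m inch '[[0,0,0.006,0,0,0,-1],[0,0,0.006,0,0,0,-1],[0,0,0,0,0,0,-1]]'| grep -E "pos|force"
python3 - <<'E'
from b import *
find("orange",(345,125,55,65),(375,185,65,60))
E
```

```text
eef_pos: [573.7, -216.0, 225.4]
contact_force: [0.5, 0.2, -0.2]
grasp_force: 0.0
eef_pos: [573.4, -216.4, 212.9]
contact_force: [-0.1, -0.2, -0.4]
grasp_force: 0.0
orange (array([362. , 152.6]), array([354, 145,  19,  17, 206])) None
```

```bash
python3 -m inch '[[0,0,0.002,0,0,0,1],[0,0,0,0,0,0,1],[0,0,0,0,0,0,1],[0,0,0,0,0,0,1],[0,0,0,0,0,0,1],[0,0,0,0,0,0,1],[0,0,0,0,0,0,1]]' 60
python3 - <<'E'
from b import *
find("orange",(345,125,55,65),(375,185,65,60))
E
python3 -m inch '[[0,0,-0.01,0,0,0,1],[0,0,-0.02,0,0,0,1],[0,0,0,0,0,0,1]]'
python3 - <<'E'
from b import *
find("orange",(345,105,55,65),(375,185,65,60))
E
```

```text
clock: 36.9
eef_pos: [573.9, -216.5, 211.8]
tcp_rot: [3.141, 0.0, 1.403]
contact_force: [-0.5, 1.5, 5.6]
opening: 0.364
grasp_force: 59.9
orange (array([367.7, 153.4]), array([364, 147,  10,  12,  72])) None
clock: 37.3
eef_pos: [574.9, -216.9, 243.6]
tcp_rot: [3.138, 0.001, 1.403]
contact_force: [-0.3, -0.3, -2.4]
opening: 0.363
grasp_force: 59.4
orange (array([369.3, 134.1]), array([365, 127,  10,  13,  77])) None
```

```bash
python3 -m inch '[[0,0,-0.02,0,0,0,1],[0,0,-0.03,0,0,-1,1],[0,0,-0.03,0,0,-2,1],[0,0,-0.02,0,0,-2,1],[0,0,0,0,0,-0.8,1],[0,0,0,0,0,0,1]]'; python3 go.py 579.8 203.7 343 86.2
python3 - <<'E'
from h import *
from rig import eyes
T=eyes.grab_frame("top")
for u in [(386,211),(390,205),(402,217)]: print(plane(T,u,255).round(1))
E
```

```text
clock: 38.0
eef_pos: [573.2, -216.3, 339.8]
tcp_rot: [-3.14, -0.0, 1.504]
contact_force: [0.0, -0.5, -3.0]
opening: 0.362
grasp_force: 59.4
t 38.0 pos [ 573.2 -216.3  339.8] rpy [-179.9   -0.    86.2] open 0.362 grip 59.4 F [ 0.  -0.5 -3. ] q [-0.36  0.25  1.52 -0.    1.37 -0.3 ]
tool shift mm [419.5 -21.5  -3. ] turn deg [-0.1 -0.  -0. ]
[ 570.8 -165.3  255. ]
[ 581.8 -166.1  255. ]
[ 574.  -189.2  255. ]
```

```bash
python3 -m inch '[[0.015,-0.001,0,0,0,0,1],[0.03,-0.002,0,0,0,0,1],[0.03,-0.002,0,0,0,0,1],[0.03,-0.002,0,0,0,0,1],[0.03,-0.002,0,0,0,0,1],[0.03,-0.002,0,0,0,0,1],[0.03,-0.002,0,0,0,0,1],[0.03,-0.002,0,0,0,0,1]]' >/dev/null; python3 -m inch '[[0.03,-0.002,0,0,0,0,1],[0.03,-0.001,0,0,0,0,1],[0.03,-0.001,0,0,0,0,1],[0.03,-0.001,0,0,0,0,1],[0.03,-0.001,0,0,0,0,1],[0.025,0,0,0,0,0,1],[0.016,0,0,0,0,0,1],[0,0,0,0,0,0,1]]' >/dev/null;  python3 -m inch '[[0,0,0.02,0,0,0,1],[0,0,0,0,0,0,1]]' >/dev/null; python3 go.py 579.5 200 220 86.2
python3 - <<'E'
from b import *
find("orange",(255,30,80,110),(130,40,120,120))
E
```

```text
t 39.9 pos [578.9 199.  318.5] rpy [-1.797e+02  1.000e-01  8.620e+01] open 0.361 grip 59.5 F [-1.  -0.1 -2.9] q [ 0.33  0.26  1.55 -0.    1.33  0.4 ]
tool shift mm [ 1.2  1.  98.5] turn deg [-0.3  0.1 -0. ]
orange (array([280.9,  57.2]), array([278,  53,   7,   8,  39])) (array([232.7, 100.5]), array([ 204,   50,   46,  101, 2534]))
  xyz [535.4  52.7 387.7] 30.503600044874965
```

```bash
python3 -m inch '[[0,0,0.02,0,0,0,1],[0,0,0.02,0,0,0,1],[0.001,0,0.008,0,0,0,1],[0,0,0,0,0,0,1]]' | grep -E "pos|_force"
python3 - <<'E'
from b import *
S=eyes.grab_frame("scene")
i=S["img"].astype(int);b,g,r=i[...,0],i[...,1],i[...,2]
m=((g>r+1)&(g>b+6)&(g>90)).astype(np.uint8)[90:230,255:330]
m=cv2.morphologyEx(m,cv2.MORPH_OPEN,np.ones((3,3),np.uint8))
n,l,st,c=cv2.connectedComponentsWithStats(m);k=1+st[1:,4].argmax();print(st[k]+[255,90,0,0,0])
for v in range(0,140,8):
    s=np.nonzero(l[v]==k)[0]
    if len(s): print(v+90,s.min()+255,s.max()+255)
print("bottom rows",[(v+90,*(np.nonzero(l[v]==k)[0][[0,-1]]+255)) for v in range(140) if (l[v]==k).any()][-6:])
a=np.radians(-3.8);Rz=np.array([[np.cos(a),-np.sin(a)],[np.sin(a),np.cos(a)]])
def outl(cx,cy,z,x0,x1,y0,y1): 
    p=np.array([[x0,y0],[x1,y0],[x1,y1],[x0,y1]])@Rz.T+[cx,cy]; return proj(S,np.c_[p,np.full(4,z)]).round(1).tolist()
print("pred base",outl(579.5,197,65,-26,26,-47,41)); print("opening",outl(579.2,195,56,-34.5,34.5,-55,55))
E
```

```text
eef_pos: [580.2, 200.6, 272.8]
contact_force: [-1.1, 0.3, -2.9]
grasp_force: 59.5
[ 274   90   25  100 1672]
90 280 288
98 279 291
106 277 293
114 276 295
122 277 296
130 274 293
138 280 297
146 282 294
154 281 298
162 280 298
170 280 296
178 281 298
186 282 298
bottom rows [(184, np.int64(282), np.int64(298)), (185, np.int64(282), np.int64(298)), (186, np.int64(282), np.int64(298)), (187, np.int64(286), np.int64(297)), (188, np.int64(286), np.int64(295)), (189, np.int64(286), np.int64(290))]
pred base [[280.3, 194.6], [301.1, 192.4], [290.3, 180.9], [270.7, 182.8]]
opening [[278.0, 200.0], [305.6, 197.0], [292.0, 182.4], [266.2, 185.0]]
```

```bash
python3 -m inch '[[0,0,0.006,0,0,0,1],[0,0,0.006,0,0,0,1],[0,0,0.006,0,0,0,1],[0,0,0,0,0,0,1]]' | grep -E "pos|_force"; python3 -m inch '[[0,0,0.01,0,0,0,1],[0,0,0.01,0,0,0,1],[0,0,0,0,0,0,1]]' | grep -E "pos|_force"
```

```text
eef_pos: [580.0, 200.9, 254.3]
contact_force: [-0.1, -0.4, -1.4]
grasp_force: 59.5
eef_pos: [579.5, 200.7, 233.2]
contact_force: [-0.6, -0.4, -2.6]
grasp_force: 59.5
```

```bash
python3 -m inch '[[0,0,0.008,0,0,0,1],[0,0,0.007,0,0,0,1],[0,0,0.003,0,0,0,1],[0,0,0,0,0,0,1]]' | grep -E "pos|_force"; python3 -m inch '[[0,0,0.0015,0,0,0,1],[0,0,0.001,0,0,0,1],[0,0,0,0,0,0,1]]' | grep -E "pos|_force"
```

```text
eef_pos: [580.2, 200.9, 216.6]
contact_force: [-1.0, 0.2, -1.9]
grasp_force: 59.5
eef_pos: [580.6, 201.0, 214.9]
contact_force: [0.1, 0.1, -3.0]
grasp_force: 59.5
```

```bash
python3 -m inch '[[0,0,0.0015,0,0,0,1],[0,0,0.0,0,0,0,1]]' | grep -E "pos|_force"; python3 -m inch '[[0,0,0.0012,0,0,0,1],[0,0,0,0,0,0,1]]' | grep -E "pos|_force"; python3 -m inch '[[0,0,0.001,0,0,0,1],[0,0,0,0,0,0,1]]' | grep -E "pos|_force"
```

```text
eef_pos: [580.4, 201.0, 213.2]
contact_force: [0.2, -0.2, -2.2]
grasp_force: 59.5
eef_pos: [580.6, 201.0, 212.1]
contact_force: [0.1, 0.7, -2.5]
grasp_force: 59.5
eef_pos: [580.9, 201.4, 211.9]
contact_force: [-1.4, 0.7, 4.8]
grasp_force: 60.5
```

```bash
python3 -m inch '[[0,0,-0.001,0,0,0,0.2],[0,0,0,0,0,0,0],[0,0,0,0,0,0,-0.5],[0,0,0,0,0,0,-1],[0,0,0,0,0,0,-1],[0,0,-0.01,0,0,0,-1],[0,0,-0.04,0,0,0,-1],[0,0,-0.045,0,0,0,-1]]' | grep -E "open|force"; python3 -m inch '[[0,0,-0.02,0,0,0,-1],[0,0,0,0,0,0,-1]]' | grep pos; python3 go.py 471.3 -16.5 300 86.2
python3 - <<'E'
from b import *
find("orange",(255,70,70,80),(140,70,90,90))
E
```

```text
contact_force: [0.9, 0.4, 0.6]
opening: 0.999
grasp_force: 0.0
eef_pos: [582.2, 201.6, 331.9]
t 43.4 pos [582.2 201.6 331.9] rpy [179.6  -0.2  86.2] open 0.999 grip 0.0 F [-0.5  0.1  0.4] q [ 0.33  0.26  1.53 -0.    1.34  0.4 ]
tool shift mm [-225.1  -96.4   30.7] turn deg [ 0.4 -0.2 -0. ]
orange (array([279.5, 105.2]), array([275, 100,  11,  11,  84])) (array([217.3,  99.9]), array([ 193,   70,   37,   69, 1376]))
  xyz [567.4 131.8 283. ] 45.80142751846675
```

```bash
python3 -m inch '[[-0.02,-0.006,0,0,0,0,-1],[-0.035,-0.015,0,0,0,0,-1],[-0.035,-0.015,0.005,0,0,0,-1],[-0.035,-0.017,0.005,0,0,0,-1],[-0.035,-0.018,0.005,0,0,0,-1],[-0.035,-0.015,0.005,0,0,0,-1],[-0.03,-0.01,0.005,0,0,0,-1],[0,0,0,0,0,0,-1]]' >/dev/null; python3 -m inch '[[0,0,0,0,0,0,-1],[0,0,0,0,0,0,-1]]' >/dev/null; python3 go.py 471.3 -16.5 185 86.2
python3 - <<'E'
from b import *
find("orange",(255,70,70,80),(140,70,90,90))
find("green",(235,140,60,50),(240,210,60,60))
S=eyes.grab_frame("scene");print(proj(S,[[579,196+33,257],[579,196+45,257]]))
E
```

```text
t 44.5 pos [469.6 -16.8 301.7] rpy [-180.    -0.    86.2] open 0.999 grip 0.0 F [-0.3 -0.6  0.6] q [-0.04  0.04  1.86  0.    1.25  0.03]
tool shift mm [  0.4   1.7 116.7] turn deg [-0. -0. -0.]
orange (array([279.3, 104.9]), array([273,  99,  15,  14, 125])) None
green (array([268.3, 165.3]), array([259, 159,  19,  12, 157])) (array([268.2, 238.9]), array([257, 225,  19,  21, 133]))
  xyz [463.6 -26.9 199.5] 0.7503415266693135
[[279.6 105.9]
 [277.9 105. ]]
```

```bash
python3 -m inch '[[0,0.0015,0.02,0,0,0,-1],[0,0,0.03,0,0,0,-1],[0,0,0.03,0,0,0,-1],[0,0,0.02,0,0,0,-1],[0,0,0.01,0,0,0,-1],[0,0,0.006,0,0,0,-1],[0,0,0,0,0,0,-1]]' | grep -E "pos|_force"; python3 -m inch '[[0,0,0,0,0,0,1],[0,0,0,0,0,0,1],[0,0,0,0,0,0,1],[0,0,0,0,0,0,1],[0,0,0,0,0,0,1],[0,0,0,0,0,0,1],[0,0,0,0,0,0,1]]' 60;  python3 -m inch '[[0,0,-0.01,0,0,0,1],[0,0,-0.02,0,0,0,1],[0,0,-0.03,0,0,0,1],[0,0,-0.03,0,0,0,1],[0,0,-0.03,0,0,0,1],[0,0,0,0,0,0,1]]'; python3 go.py 575 -225.5 305 80.4
```

```text
eef_pos: [471.3, -17.0, 186.0]
contact_force: [0.2, -0.1, -0.4]
grasp_force: 0.0
clock: 46.15
eef_pos: [471.7, -17.2, 187.0]
tcp_rot: [3.14, -0.0, 1.504]
contact_force: [-1.5, -0.2, 6.7]
opening: 0.363
grasp_force: 59.0
clock: 46.75
eef_pos: [473.2, -17.3, 310.6]
tcp_rot: [3.135, -0.0, 1.504]
contact_force: [0.2, -0.1, -1.8]
opening: 0.365
grasp_force: 60.2
t 46.8 pos [473.2 -17.3 310.6] rpy [179.6  -0.   86.2] open 0.365 grip 60.2 F [ 0.2 -0.1 -1.8] q [-0.04  0.03  1.85 -0.    1.26  0.03]
tool shift mm [-200.9  115.4    6.3] turn deg [ 0.4 -0.   5.8]
```

```bash
python3 -m inch '[[0,0,0,0,0,5.8,1],[-0.01,0.015,0,0,0,0,1],[-0.02,0.03,0,0,0,0,1],[-0.025,0.03,0,0,0,0,1],[-0.03,0.03,0,0,0,0,1],[-0.03,0.02,0,0,0,0,1],[-0.03,0.01,0,0,0,0,1],[-0.025,0,0,0,0,0,1]]' >/dev/null; python3 -m inch '[[-0.018,0,0,0,0,0,1],[0,0,0.02,0,0,0,1],[0,0,0.02,0,0,0,1],[0,0,0.01,0,0,0,1],[0,0,0,0,0,0,1]]' | grep _force; python3 go.py 575 -225.5 200 80.4;  python3 - <<'E'
from b import *
S=eyes.grab_frame("scene")
find("green",(340,130,60,80),(380,190,60,60))
a=np.radians(-9.6);Rz=np.array([[np.cos(a),-np.sin(a)],[np.sin(a),np.cos(a)]])
def outl(cx,cy,z,x,y): 
    p=np.array([[-x,-y],[x,-y],[x,y],[-x,y]])@Rz.T+[cx,cy]; return proj(S,np.c_[p,np.full(4,z)]).round(1).tolist()
print("pred base",outl(575,-225.5,78,23,41)); print("opening",outl(574.4,-225.4,56,34.5,55))
find("blue",(290,180,50,50),(355,255,50,50))
E
```

```text
contact_force: [-0.2, 0.5, -1.3]
grasp_force: 60.2
t 48.0 pos [ 571.9 -224.9  254.3] rpy [-179.8   -0.    80.4] open 0.363 grip 60.2 F [-0.2  0.5 -1.3] q [-0.38  0.31  1.63 -0.    1.21 -0.21]
tool shift mm [-0.1  3.3 54.2] turn deg [-0.2 -0.   0. ]
green (array([374.5, 153.9]), array([365, 147,  20,  14, 203])) None
pred base [[361.7, 269.9], [387.5, 267.2], [371.1, 245.9], [347.2, 248.2]]
opening [[356.7, 286.3], [395.5, 281.8], [373.2, 252.5], [338.1, 256.0]]
blue (array([312.5, 208.8]), array([303, 197,  20,  25, 459])) None
```

```bash
python3 -m inch '[[0,0.003,0.004,0,0,0,1],[0,0,0.008,0,0,0,1],[0,0,0.008,0,0,0,1],[0,0,0,0,0,0,1]]' | grep -E "pos|_force"; python3 -m inch '[[0,0,0.01,0,0,0,1],[0,0,0.01,0,0,0,1],[0,0,0,0,0,0,1]]' | grep -E "pos|_force"
```

```text
eef_pos: [574.9, -225.2, 234.3]
contact_force: [-1.2, -0.3, -2.2]
grasp_force: 60.2
eef_pos: [574.8, -225.2, 214.1]
contact_force: [0.5, 0.2, -2.2]
grasp_force: 60.2
```

Bottom is now about 31 mm up, inside the opening with no contact. Floor contact is expected at TCP 189.

```bash
python3 -m inch '[[0,0,0.01,0,0,0,1],[0,0,0.008,0,0,0,1],[0,0,0.004,0,0,0,1],[0,0,0,0,0,0,1]]' | grep -E "pos|_force"; python3 -m inch '[[0,0,0.0015,0,0,0,1],[0,0,0,0,0,0,1]]' | grep -E "pos|_force"
```

```text
eef_pos: [575.4, -225.4, 193.2]
contact_force: [0.1, -0.4, -2.0]
grasp_force: 60.3
eef_pos: [576.0, -225.7, 192.7]
contact_force: [-1.0, -0.4, -2.0]
grasp_force: 60.3
```

```bash
python3 -m inch '[[0,0,0.0015,0,0,0,1],[0,0,0,0,0,0,1]]' | grep -E "pos|_force"; python3 -m inch '[[0,0,0.0015,0,0,0,1],[0,0,0,0,0,0,1]]' | grep -E "pos|_force"; python3 -m inch '[[0,0,0.001,0,0,0,1],[0,0,0,0,0,0,1]]' | grep -E "pos|_force"
```

```text
eef_pos: [575.9, -225.6, 191.1]
contact_force: [-0.1, -0.4, -2.9]
grasp_force: 60.3
eef_pos: [575.8, -225.6, 189.4]
contact_force: [0.2, -0.1, -2.3]
grasp_force: 60.3
eef_pos: [576.1, -225.7, 189.1]
contact_force: [-1.0, 0.3, 3.6]
grasp_force: 60.6
```

Floor contact came at 189, as predicted. I'll release, retreat away from the rack and check all four bottles numerically.

```bash
python3 -m inch '[[0,0,-0.001,0,0,0,0.2],[0,0,0,0,0,0,0],[0,0,0,0,0,0,-0.5],[0,0,0,0,0,0,-1],[0,0,0,0,0,0,-1],[0,0,-0.01,0,0,0,-1],[0,0,-0.04,0,0,0,-1],[0,0,-0.045,0,0,0,-1]]' | grep -E "open|force"; python3 -m inch '[[0,0,-0.035,0,0,0,-1],[0,-0.03,-0.04,0,0,0,-1],[0,-0.035,-0.03,0,0,0,-1],[0,-0.035,0,0,0,0,-1],[0,-0.035,0,0,0,0,-1],[0,-0.035,0,0,0,0,-1],[0,-0.035,0,0,0,0,-1],[0,0,0,0,0,0,-1]]' | grep pos;  python3 -m inch '[[-0.04,0,0,0,0,0,-1],[-0.04,0,0,0,0,0,-1],[-0.04,0,0,0,0,0,-1],[-0.04,0,0,0,0,0,-1],[0,0,0,0,0,0,-1],[0,0,0,0,0,0,-1]]'
python3 - <<'E'
from b import *
S=eyes.grab_frame("scene");T=eyes.grab_frame("top")
find("blue",(285,180,50,50),(345,245,60,55))
find("green",(335,160,60,60),(385,200,65,60))
find("orange",(255,80,60,50),(165,70,60,70))
find("red",(215,140,50,80),(140,140,80,80))
print("exp soap green",proj(S,[[569.5,-236,201]]),proj(T,[[569.5,-236,201]]))
E
```

```text
contact_force: [1.9, -0.2, -0.0]
opening: 1.001
grasp_force: 0.0
eef_pos: [370.6, -190.6, 390.7]
clock: 52.4
eef_pos: [347.1, -349.7, 389.6]
tcp_rot: [-3.142, -0.001, 1.401]
contact_force: [-0.2, 0.2, 0.2]
opening: 1.0
grasp_force: 0.0
blue (array([312.5, 208.9]), array([303, 197,  20,  25, 455])) (array([379.9, 291.2]), array([369, 281,  23,  19, 351]))
  xyz [ 479.  -211.3  179.4] 5.938267922258014
green (array([370.3, 193.7]), array([359, 186,  23,  14, 212])) (array([407.2, 249.6]), array([386, 231,  44,  29, 262]))
  xyz [ 565.1 -222.   194.4] 18.856418951089545
orange (array([279.4, 104.9]), array([274,  99,  14,  14, 124])) (array([214.4, 100.8]), array([193,  70,  32,  64, 933]))
  xyz [566.4 134.9 282.5] 42.09921228533903
red (array([239., 172.]), array([239, 172,   1,   1,   1])) (array([176., 184.]), array([176, 184,   1,   1,   1]))
  xyz [475.5 195.3 117.8] 22.021401986201365
exp soap green [[371.6 194. ]] [[422.5 246.4]]
```

Run:
```python
from b import *
C["red"]=((0,140,50),(8,255,255));C["orange"]=((5,190,150),(16,255,255));C["green"]=((50,70,20),(85,255,140))
find("red",(215,130,50,90),(140,120,90,100))
find("orange",(255,80,60,50),(165,70,60,70))
find("green",(335,160,60,60),(400,215,45,50))
for n in("scene","top"):
    a=cv2.imread(f"pics/{n}0.png");b=eyes.grab_frame(n)["img"]
    for k,(x,y,w,h) in {"scene":{"brush":(380,300,75,95)},"top":{"brush":(445,280,95,85),"cup":(293,168,45,48)}}[n].items():
        print(n,k,"mean diff",cv2.absdiff(a,b)[y:y+h,x:x+w].mean().round(2))
```

```text
red (array([242. , 176.6]), array([233, 154,  23,  47, 557])) (array([178.3, 198.6]), array([155, 171,  41,  45, 612]))
  xyz [466.1 176.3 112.2] 0.6597042561982823
orange None (array([166.5,  99. ]), array([166,  99,   2,   1,   2]))
green (array([370. , 194.2]), array([360, 189,  21,  11, 176])) (array([410.8, 248.7]), array([403, 237,  22,  21,  86]))
  xyz [ 566.  -224.8  195.2] 13.10616405520316
scene brush mean diff 2.95
top brush mean diff 3.82
top cup mean diff 3.67
```

Run:
```python
from b import *
S=eyes.grab_frame("scene");T=eyes.grab_frame("top")
print("pred neck centre T",proj(T,[[576,-225.6,209],[576,-225.6,194],[576,-225.6,225]]),"S",proj(S,[[576,-225.6,209],[576,-225.6,194],[576,-225.6,225]]))
h=cv2.cvtColor(T["img"],cv2.COLOR_BGR2HSV)
m=cv2.inRange(h[220:275,395:450],(45,70,20),(90,255,150))
print("\n".join("".join(".#"[int(v>0)] for v in r) for r in m[::2]))
g=T["img"][220:275:3,395:450:3].mean(2).astype(int)
print("\n".join(" ".join(f"{v:3d}" for v in r) for r in g))
```

```text
pred neck centre T [[419.3 238. ]
 [417.4 241. ]
 [421.5 234.7]] S [[372.3 186.8]
 [371.6 195.4]
 [372.9 177.5]]
.......................................................
.......................................................
.......................................................
.......................................................
.......................................................
.......................................................
.......................................................
.......................................................
.......................................................
.............##...................#....................
.............##...................#....................
.............##........................................
.............###.................#.....................
.............#####.....................................
.............########..................................
...........##.....###########..........................
........#####..........................................
........####.......................
[... 1324 characters left out ...]
 128 131 130 131
 92  98 100 106  96  91  54  49  60  64  84 128 132 131 132 131 131 129 131
 90  96  94  91  95 102 110 112 100 107 118 123 145 138 129 134 129 129 128
 86  94  92  93  93  96 115 118 116 118 119 119 144 167 147 134 127 130 131
 63  85  91  92  93  93 104 111 119 119 118 126 149 168 166 156 134 131 130
 59  62  80  92  94  94  98 107 118 120 120 127 145 167 165 137 130 141 134
 43  55  56  74  91  94  97 101 110 116 126 127 119 141 154  79  82 152 136
 49  37  49  56  65  86  95  96  97 121 129 145 126  98 118 119 131 143 128
 65  58  46  43  53  57  74  88  98 124 135 137  96  49 137 164 156 131 128
 68  65  67  58  55  48  50  69 100 113 134 109  95 121 163 161 138 136 129
```

The soap nozzle shows at about (421,236) in the top view against a predicted (421.5,235), so it's upright and seated. The other three bottles, the cup and the brush also check out, and the arm is clear. Handing in.

```bash
python3 -c "
from rig import r
print(r.sign_off())"
```

```text
the job is handed in; nothing more can be done
None
```

I exchanged the bottles and handed the job in after about 53 s: the caddy now holds the spray can and toilet cleaner, the rack holds the concentrate and dish soap, all upright and down by contact force and camera checks, and the cup and brush were left where they were.

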